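# Free the wedge and pack the whetstone case

### The arm

A 6-joint arm with a two-finger parallel gripper is mounted at the origin on the work surface. World frame = base frame: x ahead of the robot, y to its left, z up, the work surface at z = 0. Lengths are in mm, angles in degrees, forces in N, time in s.
With the tool pointing down it reaches from about 300 to 850 mm from the base axis. Payload 4.2 kg.
Tool frame: the origin (TCP) lies between the finger pads; the fingertips stand 22 mm ahead of it and the grasp point (between the pads) lies 3 mm ahead of it (env.finger_overhang is the distance from the TCP to the fingertips, in mm); z points along the fingers, y is the line along which they close (so a half turn about z gives the same grasp; the last joint's range is limited). The gripper opens to 91 mm and grips with 3 to 60 N. Pads are 32 mm wide; open, the fingers measure 118 mm over their backs; the gripper's body (76 mm by 178 mm) begins 60 mm behind the grasp point.
Start: joints at [73.74, 18.312, 89.639, -0, 72.044, -1.146], TCP at [149.933, 555.123, 235.976] pointing down, gripper open.
Joint ranges: [-177.97, 177.97], [-48.28, 115.42], [12.27, 149.76], [-77.06, 257.06], [2.81, 150.46], [-146.56, 146.56]. Speed limits (degrees/s): [147.25, 147.25, 180, 180, 180, 180].

### API

Orientations are given as [roll, pitch, yaw] about the fixed x, y, z axes, in that order (R = Rz(yaw) Ry(pitch) Rx(roll)).
In Python, from workcell import state, cams, ticket, look_for, outline_of, env gives the robot as it stands.
- The arm moves only by the tool servo_tool, never from a script. Its argument "steps" is a list of rows, each a list of 3 entries, a list of its own where there are three numbers: the closure in counts, from 0 (fully open) to 255 (shut), then the shift along the tool's x, y, z in mm, then the turn, a rotation vector about the tool's x, y, z in rad. A call has exactly 10 rows; each row shifts and turns the commanded pose from where the row before left it, along the tool's axes as they then stand; what a row does not reach is not made up. A row lasts 1/10 s, in which the tool goes at most 50 mm and 8.59 degrees, less where a joint would pass 70% of its speed; a pose out of reach is approached as far as the arm can. A call with a gripper value outside its range is refused whole. The fingers move at their own pace and stop on an object; "squeeze" is the grip in N (left out, the last holds). Time passes only in rows, so rows that do not move let the fingers close, or fill a call up. It gives the time, the measured TCP pose, the force, the opening and the grip force at its end, in the units of the state.
- state(): the state, without advancing time (a new reading comes with each control period).
- cams.grab_frame(name): name is "scene" or "top" or "wrist"; returns a dict with "color" (400x640x3 uint8, red, green, blue), "z_map" (400x640 float32, mm along the optical axis (not along the pixel's ray), 0 where there is no reading), "fovy" (degrees; the focal length in pixels is half the picture's height over the tangent of half this angle, whatever the lens; pixels are square), "cx", "cy" (the principal point, pixels), "eye" and "rotation" of the camera in the world; the wrist camera has in their place "tool_from_camera" (4x4, takes a point from camera to tool coordinates, whose origin is the TCP and whose axes are the flange's). Camera axes: x right, y up, looking along -z (the intrinsics and any distortion apply to the point x, -y, -z); pixel columns grow to the right and rows downward; lengths in mm; the calibration is good to about 2 mm. A picture is of the moment at which its call begins: read the wrist's pose just before it.
- ticket.job_done(): hands the job in; it is judged then, once.
Trained networks look in a picture, given as the dict that the camera call returned (one of the last four; its "shot" number tells which), for a name from the list of things; names that differ only in an ending like _2 or _b are one class to them, and where a whole thing is asked for, a point or a joint stands for the part that bears it (a point fixed in the world has none). Each returns a list of dicts, best first, with "confidence" (0 to 1); they miss things now and then, are a little off and sometimes report something else, mostly with a low value. They report only what shows in the picture. A call takes as long as a camera call.
- look_for(picture, thing): "at" ([column, row] in pixels, amid what is visible of it).
- outline_of(picture, thing): "pixels" (400x640 bool, what is visible of it) and "at" ([column, row] in pixels, amid what is visible of it).
The state is a dict: "time_s": time; "qpos": joint angles; "qvel": joint speeds; "effort": joint torques, N m; "ee_pos": TCP position; "ee_rot": TCP orientation; "force": force on the tool from outside, world axes, zero at the start; "torque": the same for the moment, N m; "gripper_width": finger opening in mm; "gripper_force": force on a finger pad.
Only numpy, scipy, OpenCV 4.12 (cv2) and the standard library are available. Lean on these libraries where they do the work, as an engineer would, in place of code of your own. Each camera call takes 0.05 s, during which the arm holds its last target. There are 200 camera calls.

### The job

The stones have been dressed and the sharpening kit is to be packed. Work the red-headed wedge loose from the clamp with small alternating side pulls while easing it up, without lifting the clamp block off its bench plate, then take out the stone it held. Press every whetstone, that one and all those lying on the bench, fully home in a cutout of the orange case, push the wedge all the way into its own slot in the case, and do not tip over the oil bottle or the mug.

Things in the scene. Friction and masses are not known exactly. Their poses are not given: they have to be found in the camera images.
- wedge_head (a point): Centre of the red head of the wooden wedge. Head 22 mm (x) x 36 mm (y) x 36 mm tall; below it a blade 52 mm long, 28 mm wide (y), 16 mm thick thinning to 12 mm at the tip (x). Tip 70 mm below this point. z up along the wedge, y along the clamp's slot. It starts driven upright into the slot, the head's underside 4 mm above the clamp's top face.
- wedge: The same wedge (0.15 kg), origin at its tip. A sprung plate squeezes it across x with about 14 N: a straight pull lifts the whole clamp block. While it is slid sideways along its y (10 to 20 N) it creeps up under a light pull: take 2 to 3 mm up per 10 mm sideways. Room: 8 mm either way from the slot's middle. Once 30 mm up it is loose.
- clamp_slot (a point): Middle of the mouth of the wedge's slot (45 mm along y) in the top face of the oak clamp block (110 x 134 x 70 mm; top face 78 mm above the bench). z up, y along the slot and the clamped stone. The centred wedge's axis passes here. The block stands loose on a fixed bench plate between dowels: it cannot go sideways but can be lifted, and this point with it.
- clamp_bed (a point): Centre of the stone when it sits in the clamp's trough, 37 mm to the -x side of clamp_slot and 3 mm above the top face (the stone stands 20 mm proud). Axes as clamp_slot; the stone lies along y. It is squeezed until the wedge is out; then it rests against the wall on its -x side, with about 5 mm of slack on its +x side, and lifts out freely.
- clamp (a joint): Height of the clamp block above its bench plate (m): 0 seated. Block and stone together weigh about 1 kg.
- stone0_mid (a point): Centre of a whetstone, mid grey (starts in the clamp; always there): a bar 100 mm long (its x) with a square section 34 x 34 mm (y, z), about 0.28 kg. 
- stone0: The same whetstone, origin at the centre of its underside; see stone0_mid.
- stone1_mid (a point): Centre of a whetstone, grey-green: a bar 100 mm long (its x) with a square section 34 x 34 mm (y, z), about 0.28 kg. Lies on the bench; may be absent.
- stone1: The same whetstone, origin at the centre of its underside; see stone1_mid.
- stone2_mid (a point): Centre of a whetstone, brick red-brown: a bar 100 mm long (its x) with a square section 34 x 34 mm (y, z), about 0.28 kg. Lies on the bench; may be absent.
- stone2: The same whetstone, origin at the centre of its underside; see stone2_mid.
- stone3_mid (a point): Centre of a whetstone, dark blue-grey: a bar 100 mm long (its x) with a square section 34 x 34 mm (y, z), about 0.28 kg. Lies on the bench; may be absent.
- stone3: The same whetstone, origin at the centre of its underside; see stone3_mid.
- cutout0 (a point): Home of a stone's centre in cutout 1 of 4 of the orange case's grey rigid insert, 17 mm above the cutout's floor, 3 mm above the insert's top face, 65 mm above the bench. Cutout 102.4 mm (x) x 36.4 mm (y), 14 mm deep; any stone, either way round. Sprung nubs at mid-length on both long sides stop a stone 11 mm short; press the middle of its top with 8 to 15 N.
- cutout1 (a point): Home of a stone's centre in cutout 2 of 4 of the orange case's grey rigid insert, 17 mm above the cutout's floor, 3 mm above the insert's top face, 65 mm above the bench. Cutout 102.4 mm (x) x 36.4 mm (y), 14 mm deep; any stone, either way round. Nubs as cutout0. 60 mm from the next along y.
- cutout2 (a point): Home of a stone's centre in cutout 3 of 4 of the orange case's grey rigid insert, 17 mm above the cutout's floor, 3 mm above the insert's top face, 65 mm above the bench. Cutout 102.4 mm (x) x 36.4 mm (y), 14 mm deep; any stone, either way round. Nubs as cutout0. 60 mm from the next along y.
- cutout3 (a point): Home of a stone's centre in cutout 4 of 4 of the orange case's grey rigid insert, 17 mm above the cutout's floor, 3 mm above the insert's top face, 65 mm above the bench. Cutout 102.4 mm (x) x 36.4 mm (y), 14 mm deep; any stone, either way round. Nubs as cutout0. 60 mm from the next along y.
- wedge_slot (a point): Where the wedge's head centre lies when the wedge is home in its upright slot of the case, head resting on the insert's top face (62 mm above the bench, 18 mm below this point). Slot 33 mm (x) x 20.4 mm (y), open right down; the wedge's y goes along this point's x, either way round. 53 mm from cutout0 along -y.
- oil_bottle: Yellow oil bottle with red cap, 54 mm across, 150 mm tall, standing to the robot's right; origin at the centre of its underside, z up.
- mug: Blue mug, 80 mm across, 90 mm tall; origin at the centre of its underside, z up.

How it is judged (in metres and radians):
On the way, in this order (a step that is already met when the one before it is completed fails the run):
1. the wedge is out of the clamp's slot (distance between wedge_head and clamp_slot above 0.08 m), for 0.1 s.
2. the clamped stone is out of the clamp (distance between stone0_mid and clamp_bed above 0.05 m), for 0.1 s.
At the end, for the whole second after the job is handed in: Every whetstone present is home in a cutout (its centre within 5 mm sideways and 3 mm in height of the cutout's home point), the wedge is home in its slot in the case (8 mm sideways, 3 mm in height), the clamp block sits on its plate (within 4 mm), and all are at rest (((horizontal distance between stone0_mid and cutout0 below 0.005 m and z of stone0_mid in the frame of cutout0 between -0.004 and 0.003 m) or (horizontal distance between stone0_mid and cutout1 below 0.005 m and z of stone0_mid in the frame of cutout1 between -0.004 and 0.003 m) or (horizontal distance between stone0_mid and cutout2 below 0.005 m and z of stone0_mid in the frame of cutout2 between -0.004 and 0.003 m) or (horizontal distance between stone0_mid and cutout3 below 0.005 m and z of stone0_mid in the frame of cutout3 between -0.004 and 0.003 m)) and ((horizontal distance between stone1_mid and cutout0 below 0.005 m and z of stone1_mid in the frame of cutout0 between -0.004 and 0.003 m) or (horizontal distance between stone1_mid and cutout1 below 0.005 m and z of stone1_mid in the frame of cutout1 between -0.004 and 0.003 m) or (horizontal distance between stone1_mid and cutout2 below 0.005 m and z of stone1_mid in the frame of cutout2 between -0.004 and 0.003 m) or (horizontal distance between stone1_mid and cutout3 below 0.005 m and z of stone1_mid in the frame of cutout3 between -0.004 and 0.003 m)) and ((horizontal distance between stone2_mid and cutout0 below 0.005 m and z of stone2_mid in the frame of cutout0 between -0.004 and 0.003 m) or (horizontal distance between stone2_mid and cutout1 below 0.005 m and z of stone2_mid in the frame of cutout1 between -0.004 and 0.003 m) or (horizontal distance between stone2_mid and cutout2 below 0.005 m and z of stone2_mid in the frame of cutout2 between -0.004 and 0.003 m) or (horizontal distance between stone2_mid and cutout3 below 0.005 m and z of stone2_mid in the frame of cutout3 between -0.004 and 0.003 m)) and ((horizontal distance between stone3_mid and cutout0 below 0.005 m and z of stone3_mid in the frame of cutout0 between -0.004 and 0.003 m) or (horizontal distance between stone3_mid and cutout1 below 0.005 m and z of stone3_mid in the frame of cutout1 between -0.004 and 0.003 m) or (horizontal distance between stone3_mid and cutout2 below 0.005 m and z of stone3_mid in the frame of cutout2 between -0.004 and 0.003 m) or (horizontal distance between stone3_mid and cutout3 below 0.005 m and z of stone3_mid in the frame of cutout3 between -0.004 and 0.003 m)) and horizontal distance between wedge_head and wedge_slot below 0.008 m and z of wedge_head in the frame of wedge_slot between -0.004 and 0.003 m and value of joint clamp below 0.004 m and linear speed of each of stone0, stone1, stone2, stone3, wedge below 0.02 m/s); the robot touches nothing.
It fails at once if the clamp block is lifted more than 10 mm off its bench plate while the wedge is still in it (value of joint clamp above 0.01 m and distance between wedge_head and clamp_slot below 0.07 m).
It fails at once if the oil bottle or the mug is tipped over (angle between any of oil_bottle, mug's own z axis and vertical above 0.6 rad).
Of stone1, stone2, stone3 only 1 to 3 are there at a start; the rules pass over those that are not, and their reading is None.
At some moment in a run one of stone1, stone2, stone3 may be knocked a few centimetres aside while the robot is not near it.
It also fails if it takes over 210 s, if anything falls off the work surface, if the arm or the gripper's body presses on something with over 40 N, if the wrist force passes 120 N, or if a joint passes its speed limit or range.

## Working session

There is one attempt and no reset: what is moved stays moved. The work goes in short steps, Python scripts to look and compute and a tool call to move; the robot and the scene stay as the last step left them, time stands still between calls to the robot, and variables do not carry over. Pictures are saved under pics/ and viewed, at most 14 in all, crops included, and the job is handed in when it is done.

Besides the shell and the picture viewer there is one more tool, called by a JSON object that holds its "api" and its "payload". servo_tool: Moves the arm, as the interface text tells. Its arguments: {"type":"object","properties":{"steps":{"type":"array","items":{"type":"array"}},"squeeze":{"type":"number"}},"required":["steps"]}

```bash
ls; mkdir -p pics; cat > h.py <<'E'
import numpy as np, cv2
from scipy.spatial.transform import Rotation as R
from workcell import state, cams, ticket, look_for, outline_of, env
def grab(n):
    s=state(); p=cams.grab_frame(n)
    if n=='wrist':
        T=np.eye(4); T[:3,:3]=R.from_euler('xyz',s['ee_rot'],degrees=True).as_matrix(); T[:3,3]=s['ee_pos']
        p['T']=T@np.array(p['tool_from_camera'])
    else:
        T=np.eye(4); T[:3,:3]=np.array(p['rotation']); T[:3,3]=p['eye']; p['T']=T
    return p
def cloud(p):
    z=p['z_map']; h,w=z.shape; f=h/2/np.tan(np.radians(p['fovy'])/2)
    v,u=np.mgrid[:h,:w]
    c=np.stack([(u-p['cx'])/f*z,-(v-p['cy'])/f*z,-z],-1)
    W=c@p['T'][:3,:3].T+p['T'][:3,3]; W[z<=0]=np.nan
    return W
def save(p,n): cv2.imwrite('pics/'+n,p['color'][:,:,::-1])
def top(W,m,band=4):
    """top face of masked thing: rect centre, size, yaw of long side, height"""
    P=W[m]; P=P[~np.isnan(P[:,0])]
    zt=np.percentile(P[:,2],90); Q=P[abs(P[:,2]-zt)<band]
    (c,s,a)=cv2.minAreaRect(Q[:,:2].astype(np.float32))
    if s[0]<s[1]: s=s[::-1]; a+=90
    return np.round([*c,zt,*s,(a+90)%180-90],1),len(Q)
E
python3 - <<'E'
from h import *
print(state(), env.finger_overhang)
for n in ['top','scene']:
    p=grab(n); save(p,n+'0.png'); W=cloud(p)
    print(n,{k:v for k,v in p.items() if k not in('color','z_map')})
    for t in ['wedge_head','clamp','stone0','stone1','stone2','stone3','cutout0','wedge_slot','oil_bottle','mug']:
        try:
            for o in outline_of(p,t)[:2]:
                print(t,round(o['confidence'],2),np.round(o['at']),*top(W,o['pixels']))
        except Exception as e: print(t,'err',e)
E
```

```text
pics
{'time_s': 0.0, 'qpos': array([ 7.37410102e+01,  1.83516941e+01,  8.97056330e+01,  5.48889250e-04,
        7.20435200e+01, -1.14515634e+00]), 'qvel': array([ 0.05659765,  0.01513467,  0.0640962 ,  0.01407484, -0.00208227,
        0.02374955]), 'effort': array([-9.47315275e-04, -4.12453401e+01, -2.31962532e+01,  7.24399835e-02,
        4.58160380e-02, -1.56273081e-04]), 'ee_pos': array([149.78470442, 554.67269705, 235.12495129]), 'ee_rot': array([-1.79899183e+02, -2.53722166e-03,  1.64885995e+02]), 'force': array([-0.53273738, -0.71585265, -0.81631131]), 'torque': array([-0.0236629 , -0.00540287,  0.02505086]), 'gripper_force': 0.0, 'gripper_width': 91.32924730645172} 22.0
top {'fovy': 49.02631695351287, 'cx': 320.5793588462847, 'cy': 203.13534779570116, 'eye': array([ 329.31362169,  -32.84443506, 1527.03606388]), 'rotation': array([  6.2909132 ,   1.36043787, -90.87942276]), 'shot': 1, 'T': array([[ 6.29091320e+00,  1.36043787e+00, -9.08794228e+01,
         3.29313622e+02],
       [ 6.29091320e+00,  1.36043787e+00, -9.08794228e+01,
        -3.28444351e+01],
       [ 6.29091320e+
[... 3063 characters left out ...]
.9 -75982.6 -75061.9      0.       0.       0. ] 1
stone3 0.73 [210. 227.] [     0.       0.  -78939.9      0.       0.       0. ] 0
stone3 0.7 [303. 236.] [-74573.9 -75982.6 -75061.9      0.       0.       0. ] 1
cutout0 0.82 [398. 212.] [-5.98675e+04 -6.12762e+04 -6.03528e+04  4.10000e+00  0.00000e+00
  4.50000e+01] 6
wedge_slot 0.76 [400. 212.] [-5.98845e+04 -6.12932e+04 -6.03710e+04  4.10000e+00  0.00000e+00
  4.50000e+01] 3
oil_bottle 0.6 [150. 193.] [-9.65235e+04 -9.79322e+04 -9.70096e+04  6.50000e+00  0.00000e+00
  4.50000e+01] 2
mug 0.75 [440. 164.] [-68347.9 -69756.6 -68834.       0.       0.       0. ] 1
mug 0.49 [210. 228.] [     0.       0.  -78908.5      0.       0.       0. ] 0
```

```bash
sed -i "s/T\[:3,:3\]=np.array(p\['rotation'\])/T[:3,:3]=R.from_euler('xyz',p['rotation'],degrees=True).as_matrix()/" h.py
python3 - <<'E'
from h import *
for n in ['top','scene']:
    p=grab(n); save(p,n+'1.png'); W=cloud(p); np.save(n+'W.npy',W)
    for t in ['wedge_head','clamp','stone0','cutout0','wedge_slot','oil_bottle','mug']:
        for o in outline_of(p,t):
            print(n,t,round(o['confidence'],2),np.round(o['at']),*top(W,o['pixels']))
E
```

```text
top wedge_head 0.5 [420. 176.] [ 572.3 -321.5  121.5   33.3   20.8   70.5] 44
top clamp 0.71 [408. 177.] [ 558.9 -317.2   81.4  133.8  110.3   67.9] 453
top stone0 0.67 [416. 186.] [ 537.9 -307.6  101.5   98.    33.7   67.4] 168
top stone0 0.54 [342. 225.] [419.4 -80.6  37.8  98.8  33.   83.8] 139
top cutout0 0.91 [262. 196.] [518.  203.3  64.3 298.  143.3  82.6] 1369
top wedge_slot 0.75 [260. 196.] [516.7 203.7  64.2 298.  146.8  82.3] 1396
top wedge_slot 0.3 [343. 224.] [419.7 -80.2  37.7  98.   31.6  84. ] 129
top oil_bottle 0.85 [455. 242.] [ 350.8 -444.1  149.7   22.2   21.7   89.1] 46
top oil_bottle 0.72 [417. 175.] [ 572.7 -321.5  121.4   32.9   18.8   65.1] 39
top oil_bottle 0.48 [260. 196.] [516.7 203.7  64.3 298.  146.8  82.3] 1389
top oil_bottle 0.37 [343. 190.] [545.6 -75.   37.3  98.1  33.5 -76.9] 142
top mug 0.69 [202. 243.] [355.5 396.9  86.9  78.1  75.2 -65.7] 66
top mug 0.67 [342. 223.] [419.4 -80.6  37.9  98.8  33.   83.8] 139
top mug 0.24 [263. 197.] [515.6 203.4  64.3 298.3 146.2  82.9] 1378
scene clamp 0.71 [209. 252.] [ 562.8 -316.3   80.8  136.4  111.9   69.1] 1148
scene stone0 0.96 [211. 228.] [ 541.2 -306.8  101.3   98.3   35.9   68.2] 348
scene stone0 0.59 [303. 236.] [549.  -73.9  37.   99.   34.2 -76.9] 360
scene stone0 0.59 [290. 205.] [421.  -79.7  37.2  97.2  36.6  84.4] 282
scene stone0 0.21 [400. 213.] [521.6 203.9  64.9 296.9 144.6  82.6] 2417
scene cutout0 0.91 [399. 211.] [521.7 205.   64.9 299.  144.6  82.6] 2431
scene cutout0 0.45 [441. 165.] [359.4 398.9  88.9  81.4  77.2 -54.7] 134
scene wedge_slot 0.96 [399. 211.] [521.6 204.6  64.9 298.2 144.6  82.6] 2406
scene oil_bottle 0.66 [149. 192.] [ 362.5 -443.   135.7   19.5    7.4   87.3] 17
scene oil_bottle 0.19 [398. 209.] [521.7 203.9  64.9 297.4 143.7  82.8] 2370
scene mug 0.78 [440. 164.] [357.3 400.   88.1  85.2  70.4 -32.6] 117
```

View pics/top0.png

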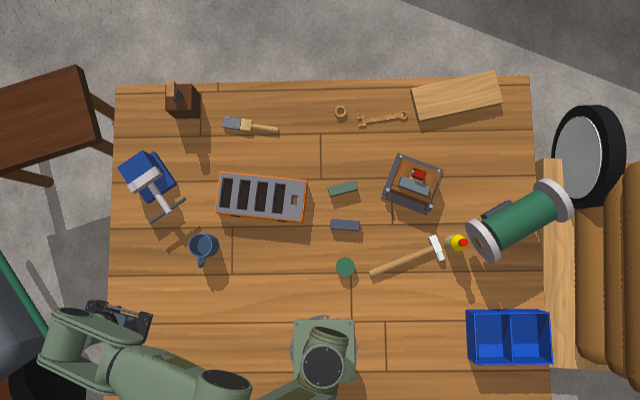

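View pics/scene0.png

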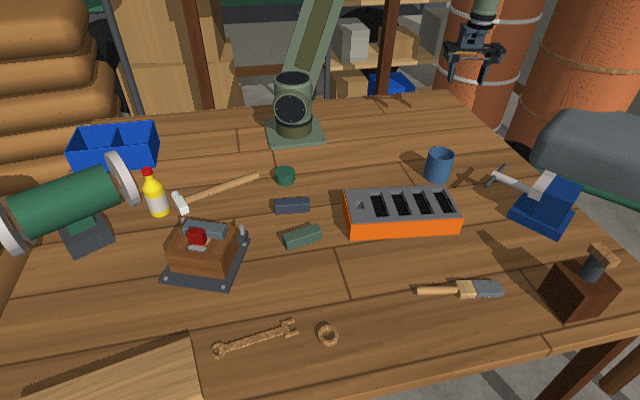

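The overhead picture shows the case at px (262,196), with the wedge slot at its right end (294,200). Two loose stones are visible, grey-green at (343,188) and dark blue at (345,225). The clamp with the red head is at (418,174), the mug at (203,246) and the bottle at (458,242). The scene view agrees, so stones 0, 1 and 3 are present.

{"api": "servo_tool", "payload": {"steps": [[0, [-40, -22, -8], [0, 0, 0]], [0, [-40, -22, -8], [0, 0, 0]], [0, [-40, -22, -8], [0, 0, 0]], [0, [-40, -22, -8], [0, 0, 0]], [0, [-40, -22, -8], [0, 0, 0]], [0, [-40, -22, -8], [0, 0, 0]], [0, [-40, -22, -8], [0, 0, 0]], [0, [-40, -22, -8], [0, 0, 0]], [0, [-40, -22, -8], [0, 0, 0]], [0, [-40, -22, -8], [0, 0, 0]]]}}

```text
time_s: 2.9
ee_pos: [479.8, 236.9, 316.5]
ee_rot: [180.0, 0.0, 164.9]
force: [-1.0, 1.0, 0.2]
gripper_width: 91.3
gripper_force: 0.0
```

```bash
cat >> h.py <<'E'
def goto(x,y,z,yaw=None):
    """print tool-frame shift (after turning by the printed rot z) to reach target"""
    s=state(); r,pt,yw=s['ee_rot']; p=np.array(s['ee_pos'])
    print('now',np.round(p,1),np.round([r,pt,yw],2),'F',np.round(s['force'],1),'w',round(s['gripper_width'],1),'t',s['time_s'])
    Rm=R.from_euler('xyz',s['ee_rot'],degrees=True)
    if yaw is None: yaw=yw
    Rt=R.from_euler('xyz',[180,0,yaw],degrees=True)
    print('rotvec',np.round((Rm.inv()*Rt).as_rotvec(),4),'then shift',np.round(Rt.inv().apply(np.array([x,y,z])-p),1))
E
python3 - <<'E'
from h import *
goto(519,204,300)
p=grab('wrist'); save(p,'w1.png'); W=cloud(p); np.save('W1.npy',W)
print(p['tool_from_camera'],p['fovy'])
for o in outline_of(p,'cutout0')[:1]:
    print(*top(W,o['pixels']))
# dark holes: points well below insert top within the case
o=outline_of(p,'cutout0')[0]['pixels']
m=cv2.morphologyEx(o.astype(np.uint8),cv2.MORPH_CLOSE,np.ones((25,25)))>0
hole=m&(W[:,:,2]<56)
n,l,st,c=cv2.connectedComponentsWithStats(hole.astype(np.uint8))
for i in range(1,n):
    if st[i,4]>200:
        P=W[l==i]; print(st[i],np.round(c[i]),np.round(np.median(P,0),1),cv2.minAreaRect(P[:,:2].astype(np.float32)))
E
```

```text
now [479.8 236.9 316.5] [1.7996e+02 2.0000e-02 1.6488e+02] F [-1.   1.   0.2] w 91.3 t 2.9
rotvec [0.0006 0.0004 0.    ] then shift [-46.4 -21.5  16.5]
[[-4.45595693e-04  9.61014375e-01  2.76498051e-01  7.82547156e+01]
 [ 9.99999146e-01  7.67870611e-04 -1.05729274e-03 -1.48292096e-02]
 [-1.22838825e-03  2.76497343e-01 -9.61013897e-01 -1.48085876e+02]
 [ 0.00000000e+00  0.00000000e+00  0.00000000e+00  1.00000000e+00]] 61.630128792090765
[519.7 206.7  62.  299.  143.7  82.9] 13536
[ 179  129  241   37 1203] [299. 146.] [449.  218.6  37.6] ((448.3539123535156, 223.07611083984375), (314.13165283203125, 8.952777862548828), 81.87258911132812)
[ 381  152   34   80 2071] [397. 190.] [532.7 324.9  48.3] ((536.2391967773438, 324.6645812988281), (34.93075180053711, 100.93280029296875), 82.77099609375)
[ 331  158   38   80 2145] [350. 198.] [527.3 264.3  48.2] ((528.7427978515625, 263.9993896484375), (36.52138137817383, 101.34487915039062), 83.03953552246094)
[ 283  165   41   79 2096] [303. 204.] [520.  203.5  48.1] ((520.9848022460938, 204.00535583496094), (36.14185333251953, 101.62137603759766), 83.03479766845703)
[ 236  172   42   79 2042] [257. 210.] [512.4 142.7  48.1] ((513.8313598632812, 143.38037109375), (34.56624221801758, 100.97432708740234), 82.91631317138672)
[207 206  18  23 270] [215. 215.] [509.2  81.8  33.5] ((506.4051208496094, 82.03807067871094), (31.66619873046875, 7.810935020446777), 6.777743816375732)
```

View pics/w1.png

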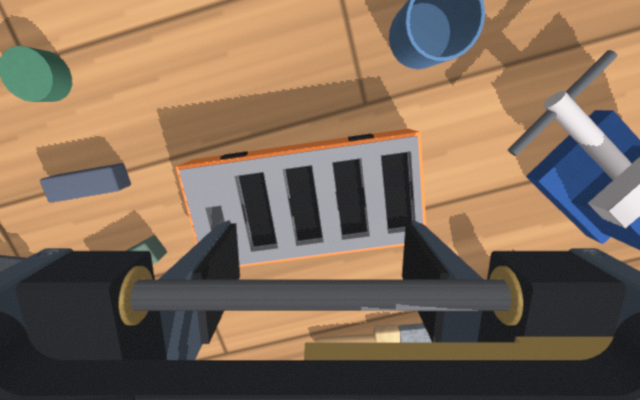

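The wrist view shows the case with its four cutouts at px (257,210), (303,204), (350,198) and (397,190), and the wedge slot at (215,215). The floors measure 48 mm and the yaw is about -7.1°. Next I move above the clamp.

{"api": "servo_tool", "payload": {"steps": [[0, [-17, -38, 3], [0, 0, 0]], [0, [-17, -38, 3], [0, 0, 0]], [0, [-17, -38, 3], [0, 0, 0]], [0, [-17, -38, 3], [0, 0, 0]], [0, [-17, -38, 3], [0, 0, 0]], [0, [-17, -38, 3], [0, 0, 0]], [0, [-17, -38, 3], [0, 0, 0]], [0, [-17, -38, 3], [0, 0, 0]], [0, [-17, -38, 3], [0, 0, 0]], [0, [-17, -38, 3], [0, 0, 0]]]}}

```text
time_s: 4.05
ee_pos: [543.7, -172.8, 285.7]
ee_rot: [179.9, -0.0, 165.0]
force: [1.4, 0.2, 0.1]
gripper_width: 91.4
gripper_force: 0.0
```

{"api": "servo_tool", "payload": {"steps": [[0, [-16, -33, 9], [0, 0, 0]], [0, [-16, -33, 9], [0, 0, 0]], [0, [-16, -33, 9], [0, 0, 0]], [0, [-16, -33, 9], [0, 0, 0]], [0, [0, 0, 0], [0, 0, 0.07]], [0, [0, 0, 0], [0, 0, 0.07]], [0, [0, 0, 0], [0, 0, 0]], [0, [0, 0, 0], [0, 0, 0]], [0, [0, 0, 0], [0, 0, 0]], [0, [0, 0, 0], [0, 0, 0]]]}}

```text
time_s: 5.05
ee_pos: [571.3, -316.3, 250.1]
ee_rot: [180.0, 0.0, 156.9]
force: [0.5, -0.7, 0.2]
gripper_width: 91.2
gripper_force: 0.0
```

```bash
python3 - <<'E'
from h import *
goto(572,-320,108,157)
p=grab('wrist'); save(p,'w2.png'); W=cloud(p); np.save('W2.npy',W)
for t in ['wedge_head','clamp','stone0']:
    for o in outline_of(p,t)[:3]:
        print(t,round(o['confidence'],2),np.round(o['at']),*top(W,o['pixels'],2.5))
hsv=cv2.cvtColor(p['color'],cv2.COLOR_RGB2HSV)
m=((hsv[:,:,0]<8)|(hsv[:,:,0]>172))&(hsv[:,:,1]>150)&(W[:,:,2]>112)&(W[:,:,2]<124)
print('red top',*top(W,m,2.5))
E
```

```text
now [ 571.3 -316.3  250.1] [1.7999e+02 1.0000e-02 1.5694e+02] F [ 0.5 -0.7  0.2] w 91.2 t 5.05
rotvec [ 0.0001  0.0002 -0.001 ] then shift [ -2.1  -3.1 142.1]
wedge_head 0.61 [315. 199.] [ 575.4 -321.1  117.9   35.4   21.6   67.6] 957
clamp 0.71 [318. 180.] [ 562.3 -315.4   78.2  134.4  110.4   68. ] 9041
clamp 0.22 [634.  21.] [552.6  51.3  12.   39.8   2.9  -7.4] 145
stone0 0.86 [316. 152.] [ 541.  -306.9   98.1   99.2   33.6   68.1] 3884
stone0 0.81 [526.  66.] [548.  -73.4  34.5  99.9  33.5 -76.5] 3270
red top [ 575.4 -321.1  118.    35.4   21.6   67.6] 938
```

View pics/w2.png

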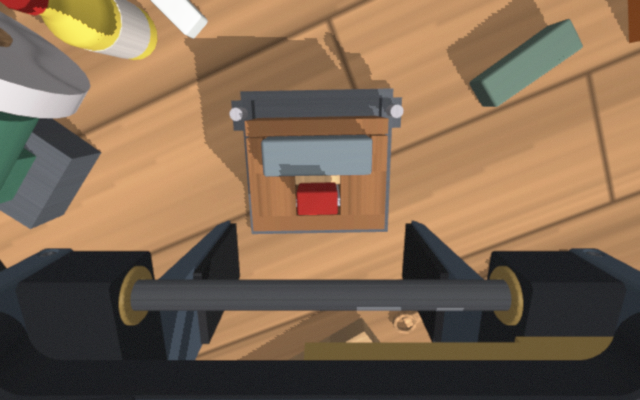

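The wrist view shows the red head at px (318,199) just below the clamped stone at (317,157), and the head measures 35x22 mm at z 118 as it should. I go down, grip it along y and close.

{"api": "servo_tool", "payload": {"steps": [[0, [-5.6, -2.9, 2], [0, 0, -0.018]], [0, [0, 0, 20], [0, 0, 0]], [0, [0, 0, 20], [0, 0, 0]], [0, [0, 0, 20], [0, 0, 0]], [0, [0, 0, 20], [0, 0, 0]], [0, [0, 0, 20], [0, 0, 0]], [0, [0, 0, 20], [0, 0, 0]], [0, [0, 0, 20], [0, 0, 0]], [0, [0, 0, 0], [0, 0, 0]], [0, [0, 0, 0], [0, 0, 0]]]}}

```text
time_s: 6.25
ee_pos: [575.4, -322.1, 107.9]
ee_rot: [180.0, -0.0, 157.9]
force: [-0.2, -0.8, 0.3]
gripper_width: 91.3
gripper_force: 0.0
```

{"api": "servo_tool", "payload": {"steps": [[255, [0, 0, 0], [0, 0, 0]], [255, [0, 0, 0], [0, 0, 0]], [255, [0, 0, 0], [0, 0, 0]], [255, [0, 0, 0], [0, 0, 0]], [255, [0, 0, 0], [0, 0, 0]], [255, [0, 0, 0], [0, 0, 0]], [255, [0, 0, 0], [0, 0, 0]], [255, [0, 0, 0], [0, 0, 0]], [255, [0, 0, 0], [0, 0, 0]], [255, [0, 0, 0], [0, 0, 0]]], "squeeze": 45}}

```text
time_s: 7.25
ee_pos: [575.2, -321.5, 107.9]
ee_rot: [180.0, -0.0, 157.9]
force: [0.2, 1.1, 1.0]
gripper_width: 35.6
gripper_force: 45.0
```

{"api": "servo_tool", "payload": {"steps": [[255, [0, 2, -0.4], [0, 0, 0]], [255, [0, 2, -0.4], [0, 0, 0]], [255, [0, 2, -0.4], [0, 0, 0]], [255, [0, -2, -0.4], [0, 0, 0]], [255, [0, -2, -0.4], [0, 0, 0]], [255, [0, -2, -0.4], [0, 0, 0]], [255, [0, -2, -0.4], [0, 0, 0]], [255, [0, -2, -0.4], [0, 0, 0]], [255, [0, -2, -0.4], [0, 0, 0]], [255, [0, 2, -0.4], [0, 0, 0]]]}}

```text
time_s: 8.25
ee_pos: [575.0, -321.9, 110.4]
ee_rot: [179.6, -0.1, 157.8]
force: [4.9, 1.8, -12.3]
gripper_width: 35.8
gripper_force: 45.0
```

```bash
cat > chk.py <<'E'
from h import *
s=state(); Rm=R.from_euler('xyz',s['ee_rot'],degrees=True)
print(np.round(s['ee_pos'],1),'Ftool',np.round(Rm.inv().apply(s['force']),1))
p=grab('wrist'); W=cloud(p); np.save('Wc.npy',W)
for t in ['wedge_head','clamp','stone0']:
    for o in outline_of(p,t)[:1]: print(t,round(o['confidence'],2),np.round(o['at']),*top(W,o['pixels'],2))
E
python3 chk.py
```

```text
[ 575.  -321.9  110.4] Ftool [-3.9  3.4 12.3]
wedge_head 0.89 [319. 257.] [ 569.9 -319.8  120.    35.7   12.3   67.2] 1721
clamp 0.56 [321. 144.] [ 546.7 -309.3   79.4  134.7   76.9   67.8] 13652
stone0 0.97 [608.  69.] [ 555.2 -106.3   34.    34.4   33.2  -77.5] 2229
```

{"api": "servo_tool", "payload": {"steps": [[255, [0, -3, 0], [0, 0, 0]], [255, [0, 3, 0], [0, 0, 0]], [255, [0, 3, 0], [0, 0, 0]], [255, [0, 3, 0], [0, 0, 0]], [255, [0, 3, 0], [0, 0, 0]], [255, [0, 0, 0], [0, 0, 0]], [255, [0, 0, 0], [0, 0, 0]], [255, [0, 0, 0], [0, 0, 0]], [255, [0, 0, 0], [0, 0, 0]], [255, [0, 0, 0], [0, 0, 0]]]}}

```text
time_s: 9.45
ee_pos: [575.4, -320.8, 111.4]
ee_rot: [-179.6, -0.0, 158.0]
force: [-1.4, -9.9, -11.6]
gripper_width: 35.5
gripper_force: 45.0
```

```bash
python3 chk.py
```

```text
[ 575.4 -320.8  111.4] Ftool [-2.4 -9.6 11.7]
clamp 0.84 [321. 142.] [ 546.9 -309.4   78.8  134.7   77.    68. ] 13549
stone0 0.91 [607.  71.] [ 555.6 -106.7   34.    33.3   32.7   13.4] 2143
```

{"api": "servo_tool", "payload": {"steps": [[255, [0, 3, 1.2], [0, 0, 0]], [255, [0, 3, 0], [0, 0, 0]], [255, [0, -3, 0], [0, 0, 0]], [255, [0, -3, 0], [0, 0, 0]], [255, [0, -3, 0], [0, 0, 0]], [255, [0, -3, 0], [0, 0, 0]], [255, [0, -3, 0], [0, 0, 0]], [255, [0, -3, 0], [0, 0, 0]], [255, [0, -3, 0], [0, 0, 0]], [255, [0, 0, 0], [0, 0, 0]]]}}

```text
time_s: 10.65
ee_pos: [573.7, -325.2, 111.7]
ee_rot: [179.3, -0.0, 157.8]
force: [5.9, 13.6, -0.2]
gripper_width: 35.7
gripper_force: 45.0
```

```bash
python3 chk.py
```

```text
[ 573.7 -325.2  111.7] Ftool [-0.4 14.8  0.3]
wedge_head 0.68 [318. 256.] [ 568.7 -323.   121.4   35.5   11.9   68.3] 1669
clamp 0.72 [331. 145.] [ 547.1 -309.5   78.1  134.5   77.8   68. ] 13362
stone0 0.81 [608.  71.] [ 555.4 -106.5   34.    33.9   33.5  -76.4] 2114
```

{"api": "servo_tool", "payload": {"steps": [[255, [0, 4, 0], [0, 0, 0]], [255, [0, 4, -0.3], [0, 0, 0]], [255, [0, 4, -0.5], [0, 0, 0]], [255, [0, 4, -0.6], [0, 0, 0]], [255, [0, 4, -0.6], [0, 0, 0]], [255, [0, 2, -0.4], [0, 0, 0]], [255, [0, -4, 0], [0, 0, 0]], [255, [0, -4, 0], [0, 0, 0]], [255, [0, -4, -0.4], [0, 0, 0]], [255, [0, -4, -0.6], [0, 0, 0]]]}}

```text
time_s: 11.85
ee_pos: [575.9, -319.8, 113.9]
ee_rot: [179.3, -0.0, 157.7]
force: [7.8, 15.5, -3.5]
gripper_width: 35.4
gripper_force: 45.0
```

```bash
python3 chk.py
```

```text
[ 575.9 -319.8  113.9] Ftool [-1.4 17.2  3.7]
wedge_head 0.86 [320. 258.] [ 571.  -317.8  123.6   36.    12.    68.2] 1723
clamp 0.98 [313. 146.] [ 547.5 -309.6   78.1  134.4   78.4   67.9] 13311
stone0 0.93 [317. 181.] [ 541.  -307.    98.    98.8   33.4   68.1] 11609
```

{"api": "servo_tool", "payload": {"steps": [[255, [0, -4, -0.8], [0, 0, 0]], [255, [0, -4, -0.8], [0, 0, 0]], [255, [0, 4, 0], [0, 0, 0]], [255, [0, 4, 0], [0, 0, 0]], [255, [0, 4, -0.4], [0, 0, 0]], [255, [0, 4, -0.8], [0, 0, 0]], [255, [0, 4, -0.8], [0, 0, 0]], [255, [0, 4, -0.8], [0, 0, 0]], [255, [0, -4, 0], [0, 0, 0]], [255, [0, -4, 0], [0, 0, 0]]]}}

```text
time_s: 13.05
ee_pos: [577.0, -317.1, 118.6]
ee_rot: [179.8, -0.0, 157.8]
force: [3.6, 7.9, -2.2]
gripper_width: 36.1
gripper_force: 45.0
```

```bash
python3 chk.py
```

```text
[ 577.  -317.1  118.6] Ftool [-0.4  8.6  2.2]
wedge_head 0.79 [324. 258.] [ 571.9 -314.9  128.3   35.6   12.    69. ] 1665
clamp 0.84 [310. 146.] [ 548.8 -310.1   78.   134.7   81.3   67.9] 13322
stone0 0.66 [313. 178.] [ 540.9 -307.    98.    98.3   33.3   67.8] 11029
```

{"api": "servo_tool", "payload": {"steps": [[255, [0, -4, -0.5], [0, 0, 0]], [255, [0, -4, -0.9], [0, 0, 0]], [255, [0, -4, -0.9], [0, 0, 0]], [255, [0, -4, -0.9], [0, 0, 0]], [255, [0, 4, 0], [0, 0, 0]], [255, [0, 4, 0], [0, 0, 0]], [255, [0, 4, -0.6], [0, 0, 0]], [255, [0, 4, -0.9], [0, 0, 0]], [255, [0, 4, -0.9], [0, 0, 0]], [255, [0, 4, -0.9], [0, 0, 0]]]}}

```text
time_s: 14.25
ee_pos: [577.2, -316.7, 124.7]
ee_rot: [-179.3, 0.0, 158.0]
force: [-5.5, -13.5, -5.4]
gripper_width: 36.0
gripper_force: 45.0
```

{"api": "servo_tool", "payload": {"steps": [[255, [0, -4, 0], [0, 0, 0]], [255, [0, -4, 0], [0, 0, 0]], [255, [0, -4, -0.5], [0, 0, 0]], [255, [0, -4, -0.9], [0, 0, 0]], [255, [0, -4, -0.9], [0, 0, 0]], [255, [0, -4, -0.9], [0, 0, 0]], [255, [0, 4, 0], [0, 0, 0]], [255, [0, 4, 0], [0, 0, 0]], [255, [0, 4, -0.5], [0, 0, 0]], [255, [0, 4, -0.9], [0, 0, 0]]]}}

```text
time_s: 15.25
ee_pos: [574.8, -322.7, 129.0]
ee_rot: [-179.4, -0.0, 158.0]
force: [-2.0, -10.9, -6.5]
gripper_width: 35.5
gripper_force: 45.0
```

```bash
python3 chk.py
```

```text
[ 574.8 -322.7  129. ] Ftool [ -2.2 -10.8   6.6]
wedge_head 0.72 [50.  9.] [ 380.4 -444.6   51.7   18.5    2.4   85.4] 109
clamp 0.94 [327. 144.] [ 551.3 -311.1   78.1  134.7   86.6   68. ] 13051
stone0 0.87 [600.  66.] [ 554.2 -100.8   34.1   44.9   33.9  -77.4] 2831
```

{"api": "servo_tool", "payload": {"steps": [[255, [0, 4, -0.7], [0, 0, 0]], [255, [0, 4, -0.7], [0, 0, 0]], [255, [0, -4, 0], [0, 0, 0]], [255, [0, -4, 0], [0, 0, 0]], [255, [0, -4, -0.5], [0, 0, 0]], [255, [0, -4, -0.9], [0, 0, 0]], [255, [0, -4, -0.9], [0, 0, 0]], [255, [0, -4, -0.9], [0, 0, 0]], [255, [0, 4, 0], [0, 0, 0]], [255, [0, 4, 0], [0, 0, 0]]]}}

```text
time_s: 16.45
ee_pos: [573.4, -326.8, 134.3]
ee_rot: [-179.8, 0.0, 157.9]
force: [0.5, -3.0, -0.9]
gripper_width: 35.8
gripper_force: 45.0
```

{"api": "servo_tool", "payload": {"steps": [[255, [0, 4, -0.5], [0, 0, 0]], [255, [0, 4, -0.9], [0, 0, 0]], [255, [0, 4, -0.9], [0, 0, 0]], [255, [0, 4, -0.9], [0, 0, 0]], [255, [0, -4, 0], [0, 0, 0]], [255, [0, -4, -0.5], [0, 0, 0]], [255, [0, -4, -0.9], [0, 0, 0]], [255, [0, -4, -0.9], [0, 0, 0]], [255, [0, 4, 0], [0, 0, 0]], [255, [0, 0, 0], [0, 0, 0]]]}}

```text
time_s: 17.45
ee_pos: [575.2, -322.1, 140.0]
ee_rot: [-179.9, 0.0, 157.9]
force: [1.8, -1.8, -1.7]
gripper_width: 35.7
gripper_force: 45.0
```

```bash
python3 chk.py
```

```text
[ 575.2 -322.1  140. ] Ftool [-2.3 -1.   1.7]
wedge_head 0.75 [322. 252.] [ 570.2 -319.9  149.6   36.    11.8   67.5] 1761
clamp 0.82 [322. 142.] [ 554.1 -312.2   78.1  134.6   92.6   67.9] 12647
stone0 0.83 [324. 171.] [ 541.1 -307.1   98.    98.8   32.9   67.9] 8803
```

{"api": "servo_tool", "payload": {"steps": [[255, [0, 0, -5], [0, 0, 0]], [255, [0, 0, -5], [0, 0, 0]], [255, [0, 0, -5], [0, 0, 0]], [255, [0, 0, -5], [0, 0, 0]], [255, [0, 0, -8], [0, 0, 0]], [255, [0, 0, -10], [0, 0, 0]], [255, [0, 0, -10], [0, 0, 0]], [255, [0, 0, -10], [0, 0, 0]], [255, [0, 0, -10], [0, 0, 0]], [255, [0, 0, -10], [0, 0, 0]]]}}

```text
time_s: 18.65
ee_pos: [575.1, -321.7, 218.7]
ee_rot: [180.0, 0.0, 157.9]
force: [0.0, -0.2, -1.7]
gripper_width: 35.9
gripper_force: 45.0
```

{"api": "servo_tool", "payload": {"steps": [[255, [22, 36, 0], [0, 0, 0]], [255, [22, 36, 0], [0, 0, 0]], [255, [22, 36, 0], [0, 0, 0]], [255, [22, 36, 0], [0, 0, 0]], [255, [22, 36, 0], [0, 0, 0]], [255, [22, 36, 0], [0, 0, 0]], [255, [22, 36, 0], [0, 0, 0]], [255, [22, 36, 0], [0, 0, 0]], [255, [22, 36, 0], [0, 0, 0]], [255, [22, 36, 0], [0, 0, 0]]]}}

```text
time_s: 19.65
ee_pos: [506.4, 96.2, 218.5]
ee_rot: [180.0, 0.0, 157.9]
force: [-0.2, -0.1, -1.9]
gripper_width: 36.0
gripper_force: 45.0
```

{"api": "servo_tool", "payload": {"steps": [[255, [0, 0, 0], [0, 0, 0.131]], [255, [0, 0, 0], [0, 0, 0.131]], [255, [0, 0, 0], [0, 0, 0.131]], [255, [0, 0, 0], [0, 0, 0.131]], [255, [0, 0, 0], [0, 0, 0.131]], [255, [0, 0, 0], [0, 0, 0.131]], [255, [0, 0, 0], [0, 0, 0.131]], [255, [0, 0, 0], [0, 0, 0.131]], [255, [0, 0, 0], [0, 0, 0.131]], [255, [0, 0, 0], [0, 0, 0.131]]]}}

```text
time_s: 20.65
ee_pos: [506.8, 94.6, 218.4]
ee_rot: [180.0, -0.0, 82.5]
force: [-0.6, 0.6, -1.0]
gripper_width: 35.9
gripper_force: 45.0
```

```bash
cat >> h.py <<'E'
def holes(W,zlo=60,zhi=66,xr=(420,620),yr=(30,400)):
    """holes of the insert in world xy: mm raster of insert-top points, enclosed gaps"""
    P=W[(W[:,:,2]>zlo)&(W[:,:,2]<zhi)]
    P=P[(P[:,0]>xr[0])&(P[:,0]<xr[1])&(P[:,1]>yr[0])&(P[:,1]<yr[1])]
    return P
E
python3 - <<'E'
from h import *
goto(507.3,91.5,88,82.9)
p=grab('wrist'); save(p,'w3.png'); W=cloud(p); np.save('W3.npy',W)
m=(W[:,:,2]<56)&(W[:,:,0]>440)&(W[:,:,0]<600)&(W[:,:,1]>50)&(W[:,:,1]<400)
n,l,st,c=cv2.connectedComponentsWithStats(m.astype(np.uint8))
for i in range(1,n):
    if st[i,4]>150:
        P=W[l==i]; print(st[i],np.round(c[i]),np.round(np.median(P,0),1),cv2.minAreaRect(P[:,:2].astype(np.float32)))
E
```

```text
now [506.8  94.6 218.4] [ 1.7998e+02 -1.0000e-02  8.2530e+01] F [-0.6  0.6 -1. ] w 35.9 t 20.65
rotvec [ 0.0004 -0.0002 -0.0065] then shift [ -3.    0.9 130.4]
[ 256    0  125   10 1122] [317.   4.] [524.2 252.9  48.2] ((525.7111206054688, 251.89698791503906), (8.37330436706543, 102.95299530029297), 82.77107238769531)
[ 259   41  121   46 5179] [319.  64.] [520.2 205.6  48.2] ((519.9542236328125, 205.0025177001953), (36.279273986816406, 103.09161376953125), 82.51374816894531)
[395 110  12  96 566] [400. 172.] [596.1  83.1  -0.7] ((589.8603515625, 102.30797576904297), (20.270174026489258, 104.59449005126953), 0.023082053288817406)
[ 263  115  114   41 4393] [319. 135.] [512.1 144.5  48.1] ((512.4563598632812, 144.4842529296875), (36.165435791015625, 102.87326049804688), 82.93087005615234)
[303 182  35  20 664] [320. 192.] [504.8  82.8  24.7] ((505.75555419921875, 90.78296661376953), (19.134302139282227, 33.38399124145508), 84.05725860595703)
```

View pics/w3.png

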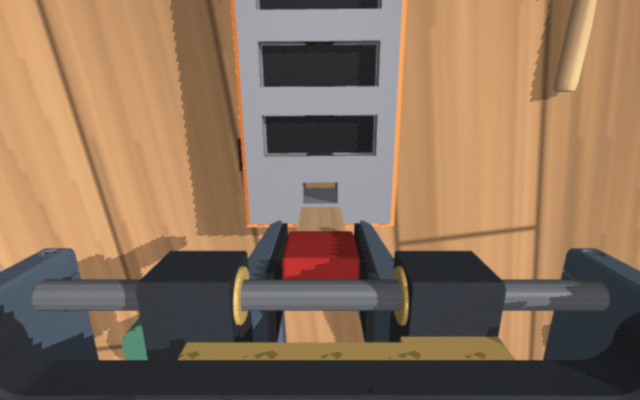

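The wrist view shows the wedge in the fingers with its head at px (321,255), the slot just ahead at (320,192) and cutout 0 at (319,135). I come down to just above the slot and check.

{"api": "servo_tool", "payload": {"steps": [[255, [-3, 0.9, 0], [0, 0, -0.006]], [255, [0, 0, 15], [0, 0, 0]], [255, [0, 0, 15], [0, 0, 0]], [255, [0, 0, 15], [0, 0, 0]], [255, [0, 0, 15], [0, 0, 0]], [255, [0, 0, 6], [0, 0, 0]], [255, [0, 0, 0], [0, 0, 0]], [255, [0, 0, 0], [0, 0, 0]], [255, [0, 0, 0], [0, 0, 0]], [255, [0, 0, 0], [0, 0, 0]]]}}

```text
time_s: 21.7
ee_pos: [507.7, 91.6, 152.5]
ee_rot: [179.9, -0.0, 83.2]
force: [0.8, 1.0, -1.0]
gripper_width: 35.7
gripper_force: 45.0
```

```bash
python3 - <<'E'
from h import *
goto(507.3,91.5,88,82.9)
p=grab('wrist'); W=cloud(p); np.save('W4.npy',W)
cv2.imwrite('pics/w4.png',cv2.resize(p['color'][100:300,220:420,::-1],None,fx=3,fy=3))
m=(W[:,:,2]<56)&(W[:,:,0]>440)&(W[:,:,0]<600)&(W[:,:,1]>50)&(W[:,:,1]<400)
n,l,st,c=cv2.connectedComponentsWithStats(m.astype(np.uint8))
for i in range(1,n):
    if st[i,4]>150:
        P=W[l==i]; print(st[i],np.round(c[i]),np.round(np.median(P,0),1),cv2.minAreaRect(P[:,:2].astype(np.float32)))
# blade points, heights 70..118 below head
b=(W[:,:,2]>70)&(W[:,:,2]<105)&(abs(W[:,:,0]-507)<25)&(abs(W[:,:,1]-92)<25)
print('blade',b.sum(),np.round(np.percentile(W[b],[2,50,98],axis=0),1))
E
```

```text
now [507.7  91.6 152.5] [ 1.7992e+02 -3.0000e-02  8.3200e+01] F [ 0.8  1.  -1. ] w 35.7 t 21.7
rotvec [ 0.0013 -0.0005  0.0052] then shift [-0.1 -0.4 64.5]
[ 240   19  157   59 8648] [318.  48.] [519.8 206.1  48.2] ((519.9335327148438, 204.95083618164062), (36.03437042236328, 103.19619750976562), 82.96322631835938)
[ 246  114  145   52 7013] [318. 139.] [512.4 144.4  48.1] ((512.3447875976562, 144.4761962890625), (36.508548736572266, 103.26055908203125), 82.85537719726562)
[411 143  11  80 429] [417. 194.] [597.1  75.1  -0.8] ((588.2305297851562, 87.72968292236328), (74.9097900390625, 23.5008544921875), 90.0)
[297 199  43  23 384] [316. 204.] [501.9  83.2   7.4] ((505.6209411621094, 89.88812255859375), (16.980602264404297, 33.263668060302734), 83.41313171386719)
blade 640 [[495.4  97.9  74.7]
 [508.5  99.6  91. ]
 [522.1 101.3 104.5]]
```

View pics/w4.png

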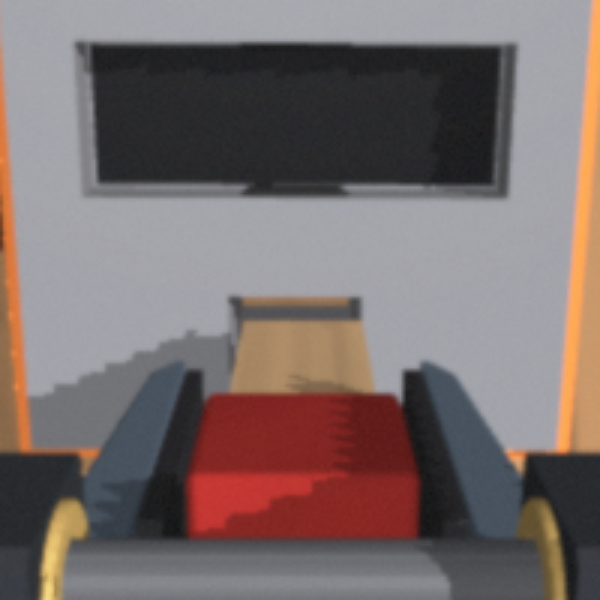

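The close view shows the blade tip at crop (302,320) over the slot at (296,330), about 2 mm off toward +tool y. I shift it and insert.

{"api": "servo_tool", "payload": {"steps": [[255, [-1, -2, 0], [0, 0, 0]], [255, [0, 0, 4], [0, 0, 0]], [255, [0, 0, 4], [0, 0, 0]], [255, [0, 0, 4], [0, 0, 0]], [255, [0, 0, 4], [0, 0, 0]], [255, [0, 0, 4], [0, 0, 0]], [255, [0, 0, 0], [0, 0, 0]], [255, [0, 0, 0], [0, 0, 0]], [255, [0, 0, 0], [0, 0, 0]], [255, [0, 0, 0], [0, 0, 0]]]}}

```text
time_s: 22.75
ee_pos: [505.3, 90.8, 131.9]
ee_rot: [180.0, -0.0, 83.2]
force: [-0.2, 0.8, -2.1]
gripper_width: 35.8
gripper_force: 45.0
```

{"api": "servo_tool", "payload": {"steps": [[255, [0, 0, 4], [0, 0, 0]], [255, [0, 0, 4], [0, 0, 0]], [255, [0, 0, 4], [0, 0, 0]], [255, [0, 0, 4], [0, 0, 0]], [255, [0, 0, 4], [0, 0, 0]], [255, [0, 0, 4], [0, 0, 0]], [255, [0, 0, 4], [0, 0, 0]], [255, [0, 0, 4], [0, 0, 0]], [255, [0, 0, 4], [0, 0, 0]], [255, [0, 0, 2], [0, 0, 0]]]}}

```text
time_s: 23.75
ee_pos: [505.0, 90.7, 93.3]
ee_rot: [-180.0, 0.0, 83.2]
force: [-0.3, -0.3, -1.3]
gripper_width: 35.8
gripper_force: 45.0
```

{"api": "servo_tool", "payload": {"steps": [[255, [0, 0, 2], [0, 0, 0]], [255, [0, 0, 2], [0, 0, 0]], [255, [0, 0, 1.5], [0, 0, 0]], [255, [0, 0, 1], [0, 0, 0]], [255, [0, 0, 0], [0, 0, 0]], [255, [0, 0, 0], [0, 0, 0]], [255, [0, 0, 0], [0, 0, 0]], [255, [0, 0, 0], [0, 0, 0]], [255, [0, 0, 0], [0, 0, 0]], [255, [0, 0, 0], [0, 0, 0]]]}}

```text
time_s: 24.75
ee_pos: [505.2, 90.8, 87.9]
ee_rot: [180.0, -0.0, 83.2]
force: [-1.6, -0.5, 6.2]
gripper_width: 35.9
gripper_force: 45.0
```

{"api": "servo_tool", "payload": {"steps": [[30, [0, 0, 0], [0, 0, 0]], [30, [0, 0, 0], [0, 0, 0]], [30, [0, 0, 0], [0, 0, 0]], [30, [0, 0, 0], [0, 0, 0]], [30, [0, 0, -15], [0, 0, 0]], [30, [0, 0, -20], [0, 0, 0]], [0, [0, 0, -30], [0, 0, 0]], [0, [0, 0, -30], [0, 0, 0]], [0, [0, 0, -30], [0, 0, 0]], [0, [0, 0, -30], [0, 0, 0]]]}}

```text
time_s: 25.75
ee_pos: [505.0, 90.7, 243.4]
ee_rot: [180.0, -0.0, 83.2]
force: [-1.1, 0.0, -0.4]
gripper_width: 91.1
gripper_force: 0.0
```

{"api": "servo_tool", "payload": {"steps": [[0, [-39, 8, 0], [0, 0, 0]], [0, [-39, 8, 0], [0, 0, 0]], [0, [-39, 8, 0], [0, 0, 0]], [0, [-39, 8, 0], [0, 0, 0]], [0, [-39, 8, 0], [0, 0, 0]], [0, [-39, 8, 0], [0, 0, 0]], [0, [-39, 8, 0], [0, 0, 0]], [0, [-39, 8, 0], [0, 0, 0]], [0, [-39, 8, 0], [0, 0, 0.13]], [0, [-39, 8, 0], [0, 0, 0.13]]]}}

```text
time_s: 26.75
ee_pos: [533.4, -307.8, 241.8]
ee_rot: [180.0, -0.0, 68.0]
force: [0.7, 0.1, -0.6]
gripper_width: 90.9
gripper_force: 0.0
```

```bash
python3 - <<'E'
from h import *
goto(541,-307,104,67.9)
p=grab('wrist'); save(p,'w5.png'); W=cloud(p); np.save('W5.npy',W)
for t in ['clamp','stone0']:
    for o in outline_of(p,t)[:2]: print(t,round(o['confidence'],2),np.round(o['at']),*top(W,o['pixels'],2))
q=grab('top'); Wt=cloud(q)
hsv=cv2.cvtColor(q['color'],cv2.COLOR_RGB2HSV)
m=((hsv[:,:,0]<8)|(hsv[:,:,0]>172))&(hsv[:,:,1]>150)&(Wt[:,:,2]>60)&(Wt[:,:,2]<130)&(abs(Wt[:,:,1]-90)<60)
print('head',*top(Wt,m,4)) if m.sum()>5 else print('no red')
for t in ['clamp','stone1']:
    for o in outline_of(q,t)[:3]: print(t,round(o['confidence'],2),np.round(o['at']),*top(Wt,o['pixels'],4))
E
```

```text
now [ 533.4 -307.8  241.8] [ 1.800e+02 -2.000e-02  6.799e+01] F [ 0.7  0.1 -0.6] w 90.9 t 26.75
rotvec [ 0.0001 -0.0004  0.0015] then shift [  3.6   6.7 137.8]
clamp 0.7 [363. 173.] [ 562.1 -315.5   78.   132.9  110.2   68. ] 9389
clamp 0.53 [137.  31.] [ 420.1 -100.2   34.3   56.7   33.1   84.8] 1808
stone0 0.97 [138.  29.] [ 420.1 -100.2   34.3   56.7   33.1   84.8] 1808
stone0 0.81 [253.  26.] [ 530.6 -136.6   34.4   58.9   33.   -75.4] 1618
head [502.4  89.  101.3  33.2  20.   -1.1] 42
clamp 0.62 [400. 173.] [ 571.2 -277.8   81.2  116.3   57.9  -27.1] 233
stone1 0.83 [355. 194.] [ 522.8 -118.2   37.8   98.2   32.3  -74.9] 130
stone1 0.63 [343. 224.] [419.7 -80.1  37.9  91.7  30.9  89. ] 111
```

View pics/w5.png

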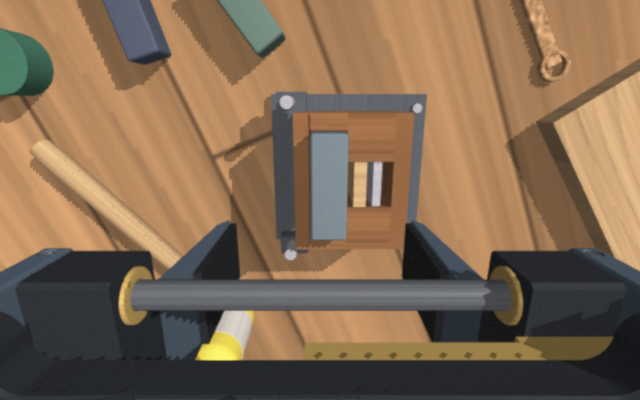

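The wrist view shows the empty wedge slot, the stone at px (329,186), and the green stone at the top at (250,30). The green stone has been knocked to about (523,-118). I measure stone0 by its height band.

```bash
python3 - <<'E'
from h import *
W=np.load('W5.npy')
m=(W[:,:,2]>94)&(W[:,:,2]<102)&(abs(W[:,:,0]-541)<80)&(abs(W[:,:,1]+307)<80)
m[250:]=False
print(*top(W,m,2.5))
c=top(W,m,2.5)[0]; goto(c[0],c[1],104,68)
E
```

```text
[ 541.6 -306.6   98.    97.8   33.6   67.8] 3789
now [ 533.1 -305.1  242. ] [-1.7996e+02 -4.0000e-02  6.8360e+01] F [ 0.1  0.2 -0.4] w 91.4 t 27.05
rotvec [-0.0007 -0.0007  0.0064] then shift [  1.8   8.5 138. ]
```

{"api": "servo_tool", "payload": {"steps": [[0, [2, 8.3, 0], [0, 0, 0.006]], [0, [0, 0, 20], [0, 0, 0]], [0, [0, 0, 20], [0, 0, 0]], [0, [0, 0, 20], [0, 0, 0]], [0, [0, 0, 20], [0, 0, 0]], [0, [0, 0, 20], [0, 0, 0]], [0, [0, 0, 20], [0, 0, 0]], [0, [0, 0, 18], [0, 0, 0]], [0, [0, 0, 0], [0, 0, 0]], [0, [0, 0, 0], [0, 0, 0]]]}}

```text
time_s: 28.05
ee_pos: [542.4, -306.6, 104.6]
ee_rot: [180.0, -0.0, 68.0]
force: [0.5, 0.4, 1.3]
gripper_width: 91.6
gripper_force: 0.0
```

{"api": "servo_tool", "payload": {"steps": [[255, [0, 0, 0], [0, 0, 0]], [255, [0, 0, 0], [0, 0, 0]], [255, [0, 0, 0], [0, 0, 0]], [255, [0, 0, 0], [0, 0, 0]], [255, [0, 0, 0], [0, 0, 0]], [255, [0, 0, 0], [0, 0, 0]], [255, [0, 0, 0], [0, 0, 0]], [255, [0, 0, 0], [0, 0, 0]], [255, [0, 0, 0], [0, 0, 0]], [255, [0, 0, 0], [0, 0, 0]]], "squeeze": 50}}

```text
time_s: 29.05
ee_pos: [541.5, -307.3, 104.2]
ee_rot: [-180.0, -0.0, 67.9]
force: [-0.1, 0.2, -0.8]
gripper_width: 33.8
gripper_force: 50.0
```

{"api": "servo_tool", "payload": {"steps": [[255, [0, 0, -3], [0, 0, 0]], [255, [0, 0, -4], [0, 0, 0]], [255, [0, 0, -5], [0, 0, 0]], [255, [0, 0, -8], [0, 0, 0]], [255, [0, 0, -8], [0, 0, 0]], [255, [0, 0, -8], [0, 0, 0]], [255, [0, 0, -8], [0, 0, 0]], [255, [0, 0, -8], [0, 0, 0]], [255, [0, 0, 0], [0, 0, 0]], [255, [0, 0, 0], [0, 0, 0]]]}}

```text
time_s: 30.05
ee_pos: [541.6, -307.3, 156.4]
ee_rot: [180.0, -0.0, 67.9]
force: [-0.1, 0.5, -4.1]
gripper_width: 33.6
gripper_force: 50.0
```

{"api": "servo_tool", "payload": {"steps": [[255, [0, 0, -13], [0, 0, -0.141]], [255, [0, 0, -13], [0, 0, -0.141]], [255, [0, 0, -13], [0, 0, -0.141]], [255, [0, 0, 0], [0, 0, -0.141]], [255, [0, 0, 0], [0, 0, -0.141]], [255, [0, 0, 0], [0, 0, -0.141]], [255, [0, 0, 0], [0, 0, -0.141]], [255, [0, 0, 0], [0, 0, -0.141]], [255, [0, 0, 0], [0, 0, -0.141]], [255, [0, 0, 0], [0, 0, -0.141]]]}}

```text
time_s: 31.05
ee_pos: [541.2, -307.1, 194.4]
ee_rot: [180.0, -0.1, 149.1]
force: [0.5, 0.1, -1.8]
gripper_width: 33.9
gripper_force: 50.0
```

{"api": "servo_tool", "payload": {"steps": [[255, [0, 0, 0], [0, 0, -0.141]], [255, [0, 0, 0], [0, 0, -0.141]], [255, [0, 0, 0], [0, 0, -0.141]], [255, [6, 40, 0], [0, 0, 0]], [255, [6, 40, 0], [0, 0, 0]], [255, [6, 40, 0], [0, 0, 0]], [255, [6, 40, 0], [0, 0, 0]], [255, [6, 40, 0], [0, 0, 0]], [255, [6, 40, 0], [0, 0, 0]], [255, [6, 40, 0], [0, 0, 0]]]}}

```text
time_s: 32.05
ee_pos: [533.6, -22.7, 194.8]
ee_rot: [180.0, -0.1, 173.0]
force: [1.0, 0.2, -2.8]
gripper_width: 33.7
gripper_force: 50.0
```

{"api": "servo_tool", "payload": {"steps": [[255, [6, 40, 0], [0, 0, 0]], [255, [6, 40, 0], [0, 0, 0]], [255, [6, 40, 0], [0, 0, 0]], [255, [6, 40, 0], [0, 0, 0]], [255, [6, 40, 0], [0, 0, 0]], [255, [6, 40, 0], [0, 0, 0]], [255, [6, 40, 0], [0, 0, 0]], [255, [0, 0, 0], [0, 0, 0]], [255, [0, 0, 0], [0, 0, 0]], [255, [0, 0, 0], [0, 0, 0]]]}}

```text
time_s: 33.05
ee_pos: [526.6, 257.8, 194.8]
ee_rot: [-179.9, -0.1, 172.9]
force: [0.4, -0.7, -2.1]
gripper_width: 34.0
gripper_force: 50.0
```

```bash
cat > look.py <<'E'
import sys
from h import *
def line_holes(W,p):
    m=(W[:,:,2]<56)&(W[:,:,2]>40)&(W[:,:,0]>440)&(W[:,:,0]<600)&(W[:,:,1]>50)&(W[:,:,1]<400)
    n,l,st,c=cv2.connectedComponentsWithStats(m.astype(np.uint8))
    for i in range(1,n):
        if st[i,4]>150:
            P=W[l==i]; print('hole',st[i],np.round(np.median(P,0),1),np.round(np.concatenate([np.ravel(x) for x in cv2.minAreaRect(P[:,:2].astype(np.float32))]),1))
goto(528.7,265,130,173)
p=grab('wrist'); save(p,sys.argv[1]); W=cloud(p); np.save('Wl.npy',W)
line_holes(W,p)
s=state()['ee_pos']
# held stone: top face points, in TCP neighbourhood
d=np.hypot(W[:,:,0]-s[0],W[:,:,1]-s[1]); zt=s[2]-6
m=(d<58)&(abs(W[:,:,2]-zt)<4); 
if m.sum()>30: print('held',np.round(s,1),*top(W,m,4))
E
python3 look.py w6.png
```

```text
now [526.6 257.8 194.8] [-1.7993e+02 -5.0000e-02  1.7294e+02] F [ 0.4 -0.7 -2.1] w 34.0 t 33.05
rotvec [-0.0012 -0.0009 -0.0011] then shift [-1.2  7.4 64.8]
hole [336 106  37   5 181] [456.2 294.7  54.3] [456.3 294.9  30.1   3.2  82.9]
hole [ 165  137   51  112 4285] [510.2 141.   48. ] [513.  143.   35.  102.6  83.2]
hole [ 235  137   46  112 3979] [512.7 201.7  48.1] [520.4 203.2  35.2 102.6  82.9]
hole [306 137  44  21 842] [485.8 269.4  48.1] [486.  269.1  36.5  18.1  82.9]
hole [ 374  137   47  112 4274] [531.8 326.   48.2] [535.5 324.6  35.  102.5  83. ]
held [526.7 257.5 195. ] [525.9 257.9 188.7  99.1  53.8  -7.4] 9978
```

View pics/w6.png

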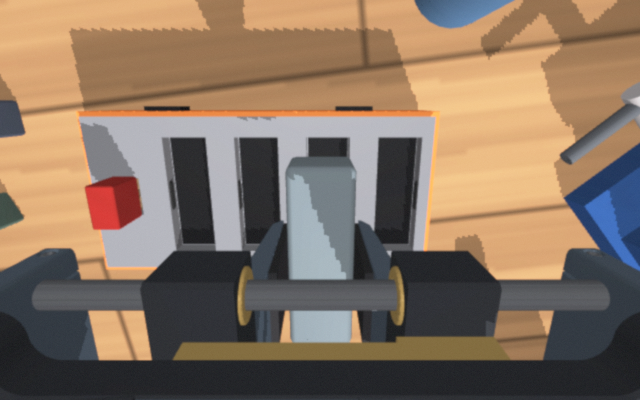

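The view shows the stone held at px (320,240), cutout 2 behind it at (328,150), and the wedge seated with its head at (114,203). I now measure the stone's axis from its free end in the same picture.

```bash
cat > held.py <<'E'
from h import *
def held(W,s,yaw,free=25):
    """held stone's centre in world from free end of its top (tool +x end)"""
    a=np.radians(yaw); tx=np.array([np.cos(a),np.sin(a)]); ty=np.array([np.sin(a),-np.cos(a)])
    d=W[:,:,:2]-np.array(s[:2]); X=d@tx; Y=d@ty
    m=(abs(W[:,:,2]-(s[2]-6))<4)&(X>free)&(X<60)&(abs(Y)<25)
    x1=np.percentile(X[m],99.5); y0,y1=np.percentile(Y[m],[0.5,99.5])
    near=m&(X<x1-4)
    b=[np.percentile(Y[near&(X<free+10)],[1,99]).mean(),np.percentile(Y[near&(X>x1-12)],[1,99]).mean()]
    print('end X',round(x1,1),'-> centre offset tool x',round(x1-50,1),'Y edges',round(y0,1),round(y1,1),'mid',round((y0+y1)/2,2),'mids along',np.round(b,2),'z',np.median(W[m][:,2]))
E
python3 - <<'E'
from held import *
W=np.load('Wl.npy'); held(W,[526.6,257.8,194.8],172.94)
goto(528,264,130,173)
E
```

```text
end X 49.7 -> centre offset tool x -0.3 Y edges -16.4 16.7 mid 0.17 mids along [0.12 0.16] z 187.80728129347528
now [526.7 257.5 195. ] [-1.7996e+02 -3.0000e-02  1.7290e+02] F [ 0.4 -0.2 -3.4] w 33.7 t 33.1
rotvec [-0.0008 -0.0006 -0.0017] then shift [-0.5  6.6 65. ]
```

{"api": "servo_tool", "payload": {"steps": [[255, [-0.8, 6.5, 0], [0, 0, -0.002]], [255, [0, 0, 15], [0, 0, 0]], [255, [0, 0, 15], [0, 0, 0]], [255, [0, 0, 15], [0, 0, 0]], [255, [0, 0, 15], [0, 0, 0]], [255, [0, 0, 10], [0, 0, 0]], [255, [0, 0, 8], [0, 0, 0]], [255, [0, 0, 0], [0, 0, 0]], [255, [0, 0, 0], [0, 0, 0]], [255, [0, 0, 0], [0, 0, 0]]]}}

```text
time_s: 34.1
ee_pos: [528.9, 265.3, 118.0]
ee_rot: [179.9, 0.1, 173.1]
force: [-0.2, 0.1, -1.5]
gripper_width: 33.7
gripper_force: 50.0
```

```bash
python3 look.py w7.png; python3 - <<'E'
from held import *
s=state(); held(np.load('Wl.npy'),s['ee_pos'],s['ee_rot'][2])
im=cv2.imread('pics/w7.png'); cv2.imwrite('pics/w7c.png',cv2.resize(im[60:300,180:480],None,fx=2.5,fy=2.5))
E
```

```text
now [528.9 265.3 118. ] [1.7995e+02 8.0000e-02 1.7308e+02] F [-0.2  0.1 -1.5] w 33.7 t 34.1
rotvec [0.0009 0.0014 0.0013] then shift [  0.2  -0.4 -12. ]
hole [329 104  71   9 367] [456.7 295.7  54.3] [457.9 301.3  43.3   4.6  81.4]
hole [  96  147   70  133 6456] [503.9 138.9  48.1] [510.8 141.2  31.6  97.6  82.9]
hole [ 192  147   63  110 5489] [503.5 203.3  48.1] [509.  204.2  35.1  78.5  83.1]
hole [289 147  58  16 591] [481.4 269.1  48.1] [482.6 269.3  36.6   9.1  83.3]
hole [ 381  147   63  110 5460] [518.5 327.7  48.2] [523.7 325.8  35.2  78.4  83.1]
held [528.9 265.4 118. ] [528.6 265.7 111.9  99.5  53.3  -6.7] 10013
end X 49.6 -> centre offset tool x -0.4 Y edges -16.5 16.7 mid 0.13 mids along [0.15 0.17] z 110.98611930639545
```

View pics/w7c.png

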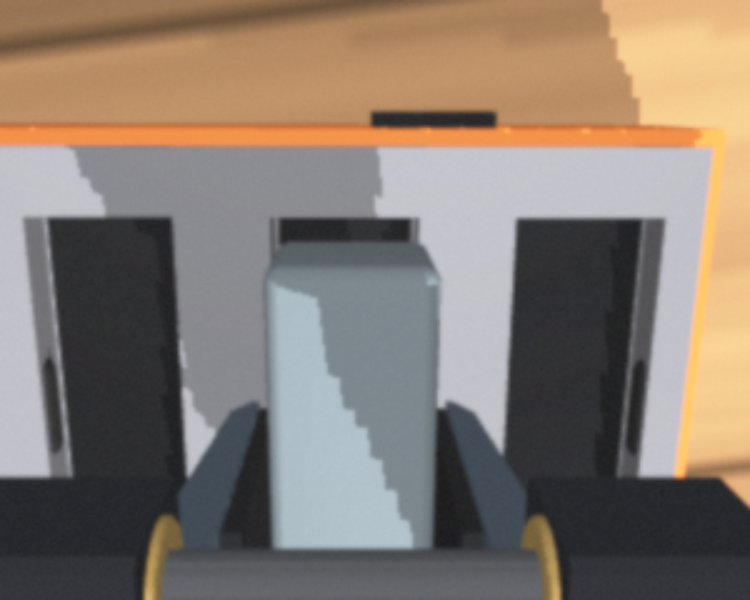

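The crop shows the stone's lower end edge centred at px 353 against the cutout mouth at 346, so the stone is about 1.8 mm too far in +y. I correct that and go down to the nubs.

{"api": "servo_tool", "payload": {"steps": [[255, [0, -1.8, 0], [0, 0, 0.001]], [255, [0, 0, 4], [0, 0, 0]], [255, [0, 0, 4], [0, 0, 0]], [255, [0, 0, 3], [0, 0, 0]], [255, [0, 0, 2], [0, 0, 0]], [255, [0, 0, 2], [0, 0, 0]], [255, [0, 0, 1], [0, 0, 0]], [255, [0, 0, 1], [0, 0, 0]], [255, [0, 0, 0], [0, 0, 0]], [255, [0, 0, 0], [0, 0, 0]]]}}

```text
time_s: 35.15
ee_pos: [528.2, 263.3, 100.3]
ee_rot: [180.0, -0.0, 173.0]
force: [0.6, -0.1, -1.8]
gripper_width: 33.5
gripper_force: 50.0
```

{"api": "servo_tool", "payload": {"steps": [[255, [0, 0, 1], [0, 0, 0]], [255, [0, 0, 1.5], [0, 0, 0]], [255, [0, 0, 1.5], [0, 0, 0]], [255, [0, 0, 1.5], [0, 0, 0]], [255, [0, 0, 1.5], [0, 0, 0]], [255, [0, 0, 1.5], [0, 0, 0]], [255, [0, 0, 1.5], [0, 0, 0]], [255, [0, 0, 1.5], [0, 0, 0]], [255, [0, 0, 0.5], [0, 0, 0]], [255, [0, 0, 0], [0, 0, 0]]]}}

```text
time_s: 36.15
ee_pos: [528.2, 263.3, 88.2]
ee_rot: [180.0, -0.0, 173.0]
force: [-2.0, -0.0, 0.3]
gripper_width: 33.7
gripper_force: 50.0
```

{"api": "servo_tool", "payload": {"steps": [[110, [0, 0, 0], [0, 0, 0]], [110, [0, 0, 0], [0, 0, 0]], [110, [0, 0, 0], [0, 0, 0]], [110, [0, 0, -2], [0, 0, 0]], [110, [0, 0, -18], [0, 0, 0]], [0, [0, 0, -20], [0, 0, 0]], [0, [0, 0, -20], [0, 0, 0]], [0, [0, 0, -20], [0, 0, 0]], [0, [0, 0, -20], [0, 0, 0]], [0, [0, 0, -20], [0, 0, 0]]]}}

```text
time_s: 37.15
ee_pos: [528.3, 263.3, 209.3]
ee_rot: [180.0, 0.0, 173.0]
force: [-0.1, 0.1, 0.5]
gripper_width: 88.6
gripper_force: 0.0
```

```bash
cat > tops.py <<'E'
from h import *
goto(421,-80,150,173)
p=grab('wrist'); W=cloud(p); np.save('Wl.npy',W)
m=(W[:,:,2]>70)&(W[:,:,2]<97)&(W[:,:,0]>440)&(W[:,:,0]<600)&(W[:,:,1]>40)&(W[:,:,1]<400); m[250:]=False
n,l,st,c=cv2.connectedComponentsWithStats(m.astype(np.uint8))
for i in range(1,n):
    if st[i,4]>200: print(st[i],*top(W,l==i,3))
mi=(W[:,:,2]>58)&(W[:,:,2]<66)&(abs(W[:,:,0]-520)<60)&(W[:,:,1]>80)&(W[:,:,1]<340); print('insert z',np.round(np.median(W[mi][:,2]),2))
q=grab('top'); Wt=cloud(q)
for o in outline_of(q,'stone1')[:6]: print('top stone',round(o['confidence'],2),np.round(o['at']),*top(Wt,o['pixels'],4))
E
python3 tops.py
```

```text
now [528.3 263.3 209.3] [1.7998e+02 3.0000e-02 1.7302e+02] F [-0.1  0.1  0.5] w 88.6 t 37.15
rotvec [0.0003 0.0006 0.0004] then shift [  64.6 -353.8   59.3]
[ 300  138   42  112 4372] [527.4 263.8  82.1  97.8  33.9  -6.9] 4241
[  89  173   51   49 1379] [504.9  91.2  96.7  35.6  23.   -7.1] 586
insert z 61.22
top stone 0.8 [357. 197.] [ 520.5 -119.1   38.2   97.6   31.2  -74. ] 112
top stone 0.76 [343. 224.] [417.9 -81.3  37.6  95.8  30.9  84.8] 142
top stone 0.2 [276. 198.] [518.6 202.5  64.7 298.3 142.4  82.5] 807
```

Stone0 is home with its top at 82.1 mm, which calibrates the case: c2 = (528.2,263.3), c1 = (520.9,203.7), c0 = (513.6,144.2). Next is the dark-blue stone.

{"api": "servo_tool", "payload": {"steps": [[0, [6.5, -35.4, 2], [0, 0, 0]], [0, [6.5, -35.4, 2], [0, 0, 0]], [0, [6.5, -35.4, 2], [0, 0, 0]], [0, [6.5, -35.4, 2], [0, 0, 0]], [0, [6.5, -35.4, 2], [0, 0, 0]], [0, [6.5, -35.4, 2], [0, 0, 0]], [0, [6.5, -35.4, 2], [0, 0, 0]], [0, [6.5, -35.4, 2], [0, 0, 0]], [0, [6.5, -35.4, 2], [0, 0, 0]], [0, [6.5, -35.4, 2], [0, 0, 0.1]]]}}

```text
time_s: 38.3
ee_pos: [419.3, -81.3, 186.9]
ee_rot: [-180.0, -0.1, 167.2]
force: [-0.4, 0.0, 0.7]
gripper_width: 91.0
gripper_force: 0.0
```

{"api": "servo_tool", "payload": {"steps": [[0, [0, 0, 0], [0, 0, 0.145]], [0, [0, 0, 0], [0, 0, 0.145]], [0, [0, 0, 0], [0, 0, 0.145]], [0, [0, 0, 0], [0, 0, 0.145]], [0, [0, 0, 0], [0, 0, 0.145]], [0, [0, 0, 0], [0, 0, 0.145]], [0, [0, 0, 0], [0, 0, 0.145]], [0, [0, 0, 0], [0, 0, 0.145]], [0, [0, 0, 0], [0, 0, 0.145]], [0, [0, 0, 0], [0, 0, 0.145]]]}}

```text
time_s: 39.3
ee_pos: [419.8, -80.0, 186.8]
ee_rot: [-179.9, -0.0, 83.9]
force: [-1.0, 0.0, -1.3]
gripper_width: 91.1
gripper_force: 0.0
```

{"api": "servo_tool", "payload": {"steps": [[0, [0, 0, 0], [0, 0, 0]], [0, [0, 0, 0], [0, 0, 0]], [0, [0, 0, 0], [0, 0, 0]], [0, [0, 0, 0], [0, 0, 0]], [0, [0, 0, 0], [0, 0, 0]], [0, [0, 0, 0], [0, 0, 0]], [0, [0, 0, 0], [0, 0, 0]], [0, [0, 0, 0], [0, 0, 0]], [0, [0, 0, 0], [0, 0, 0]], [0, [0, 0, 0], [0, 0, 0]]]}}

```text
time_s: 40.3
ee_pos: [420.7, -80.1, 188.2]
ee_rot: [180.0, -0.0, 84.2]
force: [-0.8, -0.2, 0.2]
gripper_width: 91.3
gripper_force: 0.0
```

```bash
cat > find.py <<'E'
import sys
from h import *
cx,cy=float(sys.argv[1]),float(sys.argv[2])
p=grab('wrist'); save(p,sys.argv[3]); W=cloud(p); np.save('Wl.npy',W)
m=(W[:,:,2]>29)&(W[:,:,2]<39)&(np.hypot(W[:,:,0]-cx,W[:,:,1]-cy)<90); m[255:]=False
n,l,st,c=cv2.connectedComponentsWithStats(m.astype(np.uint8))
i=1+np.argmax(st[1:,4]); t,k=top(W,l==i,2); print(st[i],t,k)
goto(t[0],t[1],40.5,t[5]); goto(t[0],t[1],40.5,t[5]-180)
E
python3 find.py 420 -80 w8.png
```

```text
[ 302  134   38  104 3717] [421.5 -78.1  34.1  98.4  33.5  85.1] 3311
now [420.7 -80.1 188.3] [179.99  -0.    84.22] F [ 0.6 -0.3  0.8] w 91.5 t 40.35
rotvec [ 0.0001 -0.0001 -0.0154] then shift [  2.1   0.6 147.8]
now [420.7 -80.1 188.3] [179.99  -0.    84.22] F [ 0.6 -0.3  0.8] w 91.5 t 40.35
rotvec [-1.0000e-04 -2.0000e-04  3.1261e+00] then shift [ -2.1  -0.6 147.8]
```

{"api": "servo_tool", "payload": {"steps": [[0, [2.1, 0.6, 0], [0, 0, -0.015]], [0, [0, 0, 22], [0, 0, 0]], [0, [0, 0, 22], [0, 0, 0]], [0, [0, 0, 22], [0, 0, 0]], [0, [0, 0, 22], [0, 0, 0]], [0, [0, 0, 22], [0, 0, 0]], [0, [0, 0, 22], [0, 0, 0]], [0, [0, 0, 16], [0, 0, 0]], [0, [0, 0, 0], [0, 0, 0]], [0, [0, 0, 0], [0, 0, 0]]]}}

```text
time_s: 41.35
ee_pos: [421.8, -78.1, 40.4]
ee_rot: [-180.0, -0.0, 85.1]
force: [-0.2, -0.3, -0.5]
gripper_width: 91.4
gripper_force: 0.0
```

{"api": "servo_tool", "payload": {"steps": [[255, [0, 0, 0], [0, 0, 0]], [255, [0, 0, 0], [0, 0, 0]], [255, [0, 0, 0], [0, 0, 0]], [255, [0, 0, 0], [0, 0, 0]], [255, [0, 0, 0], [0, 0, 0]], [255, [0, 0, 0], [0, 0, 0]], [255, [0, 0, 0], [0, 0, 0]], [255, [0, 0, 0], [0, 0, 0]], [255, [0, 0, 0], [0, 0, 0]], [255, [0, 0, 0], [0, 0, 0]]], "squeeze": 50}}

```text
time_s: 42.35
ee_pos: [421.5, -78.1, 40.2]
ee_rot: [-180.0, -0.0, 85.1]
force: [0.5, 0.7, 0.0]
gripper_width: 33.6
gripper_force: 50.0
```

{"api": "servo_tool", "payload": {"steps": [[255, [0, 0, -5], [0, 0, 0]], [255, [0, 0, -15], [0, 0, 0]], [255, [0, 0, -20], [0, 0, 0]], [255, [0, 0, -20], [0, 0, 0]], [255, [0, 0, -20], [0, 0, 0]], [255, [0, 0, -20], [0, 0, 0]], [255, [0, 0, -20], [0, 0, 0]], [255, [0, 0, -20], [0, 0, 0]], [255, [0, 0, -15], [0, 0, 0]], [255, [0, 0, 0], [0, 0, 0]]]}}

```text
time_s: 43.35
ee_pos: [422.4, -78.3, 196.9]
ee_rot: [179.8, 0.0, 85.1]
force: [0.7, -0.7, -2.2]
gripper_width: 33.9
gripper_force: 50.0
```

{"api": "servo_tool", "payload": {"steps": [[255, [0, 0, 0], [0, 0, -0.149]], [255, [0, 0, 0], [0, 0, -0.149]], [255, [0, 0, 0], [0, 0, -0.149]], [255, [0, 0, 0], [0, 0, -0.149]], [255, [0, 0, 0], [0, 0, -0.149]], [255, [0, 0, 0], [0, 0, -0.149]], [255, [0, 0, 0], [0, 0, -0.149]], [255, [0, 0, 0], [0, 0, -0.149]], [255, [0, 0, 0], [0, 0, -0.149]], [255, [0, 0, 0], [0, 0, -0.149]]]}}

```text
time_s: 44.35
ee_pos: [420.6, -77.9, 194.0]
ee_rot: [180.0, -0.2, 170.8]
force: [-0.3, 0.1, -3.1]
gripper_width: 33.5
gripper_force: 50.0
```

{"api": "servo_tool", "payload": {"steps": [[255, [0, 0, 0], [0, 0, -0.044]], [255, [-8, 36.5, 0], [0, 0, 0]], [255, [-8, 36.5, 0], [0, 0, 0]], [255, [-8, 36.5, 0], [0, 0, 0]], [255, [-8, 36.5, 0], [0, 0, 0]], [255, [-8, 36.5, 0], [0, 0, 0]], [255, [-8, 36.5, 0], [0, 0, 0]], [255, [-8, 36.5, 0], [0, 0, 0]], [255, [-8, 36.5, 0], [0, 0, 0]], [255, [0, 0, 0], [0, 0, 0]]]}}

```text
time_s: 45.35
ee_pos: [521.6, 207.7, 193.5]
ee_rot: [179.9, -0.0, 173.2]
force: [0.5, -0.7, -3.0]
gripper_width: 33.5
gripper_force: 50.0
```

{"api": "servo_tool", "payload": {"steps": [[255, [0, 0, 0], [0, 0, 0]], [255, [0, 0, 0], [0, 0, 0]], [255, [0, 0, 0], [0, 0, 0]], [255, [0, 0, 10], [0, 0, 0]], [255, [0, 0, 15], [0, 0, 0]], [255, [0, 0, 15], [0, 0, 0]], [255, [0, 0, 15], [0, 0, 0]], [255, [0, 0, 10], [0, 0, 0]], [255, [0, 0, 0], [0, 0, 0]], [255, [0, 0, 0], [0, 0, 0]]]}}

```text
time_s: 46.35
ee_pos: [520.9, 203.7, 130.4]
ee_rot: [180.0, 0.0, 172.9]
force: [0.2, 0.5, -1.6]
gripper_width: 33.4
gripper_force: 50.0
```

```bash
python3 - <<'E'
from held import *
goto(520.9,203.75,100,173)
s=state(); p=grab('wrist'); save(p,'w9.png'); W=cloud(p); np.save('Wl.npy',W); held(W,s['ee_pos'],s['ee_rot'][2])
E
```

```text
now [520.9 203.7 130.4] [1.7999e+02 1.0000e-02 1.7295e+02] F [ 0.2  0.5 -1.6] w 33.4 t 46.35
rotvec [ 0.0002  0.0002 -0.0009] then shift [ 0.1  0.1 30.4]
end X 49.0 -> centre offset tool x -1.0 Y edges -16.4 16.9 mid 0.27 mids along [0.22 0.2 ] z 123.28564746392337
```

{"api": "servo_tool", "payload": {"steps": [[255, [0.4, 0, 3], [0, 0, 0]], [255, [0, 0, 6], [0, 0, 0]], [255, [0, 0, 6], [0, 0, 0]], [255, [0, 0, 4], [0, 0, 0]], [255, [0, 0, 4], [0, 0, 0]], [255, [0, 0, 3], [0, 0, 0]], [255, [0, 0, 2], [0, 0, 0]], [255, [0, 0, 2], [0, 0, 0]], [255, [0, 0, 0], [0, 0, 0]], [255, [0, 0, 0], [0, 0, 0]]]}}

```text
time_s: 47.4
ee_pos: [520.2, 203.9, 100.2]
ee_rot: [-180.0, -0.0, 173.0]
force: [-0.6, 0.0, -2.4]
gripper_width: 33.5
gripper_force: 50.0
```

{"api": "servo_tool", "payload": {"steps": [[255, [0, 0, 1], [0, 0, 0]], [255, [0, 0, 1.5], [0, 0, 0]], [255, [0, 0, 1.5], [0, 0, 0]], [255, [0, 0, 1.5], [0, 0, 0]], [255, [0, 0, 1.5], [0, 0, 0]], [255, [0, 0, 1.5], [0, 0, 0]], [255, [0, 0, 1.5], [0, 0, 0]], [255, [0, 0, 1.5], [0, 0, 0]], [255, [0, 0, 0.5], [0, 0, 0]], [255, [0, 0, 0], [0, 0, 0]]]}}

```text
time_s: 48.4
ee_pos: [520.1, 203.9, 88.3]
ee_rot: [-180.0, -0.0, 173.0]
force: [-3.7, -0.1, 3.2]
gripper_width: 33.5
gripper_force: 50.0
```

{"api": "servo_tool", "payload": {"steps": [[132, [0, 0, 0], [0, 0, 0]], [132, [0, 0, 0], [0, 0, 0]], [132, [0, 0, 0], [0, 0, 0]], [132, [0, 0, -2], [0, 0, 0]], [132, [0, 0, -18], [0, 0, 0]], [132, [0, 0, -20], [0, 0, 0]], [0, [0, 0, -20], [0, 0, 0]], [0, [0, 0, -20], [0, 0, 0]], [0, [0, 0, -20], [0, 0, 0]], [0, [0, 0, -10], [0, 0, 0]]]}}

```text
time_s: 49.4
ee_pos: [521.4, 204.2, 200.3]
ee_rot: [179.9, 0.2, 173.0]
force: [-0.8, 0.8, 0.4]
gripper_width: 72.9
gripper_force: 0.0
```

```bash
python3 tops.py; python3 -c "
from h import *
goto(521.5,-118.5,190,105)"
```

```text
now [521.4 204.2 200.3] [179.91   0.19 172.97] F [-0.8  0.8  0.4] w 72.9 t 49.4
rotvec [ 0.0016  0.0034 -0.0006] then shift [  65.  -294.3   50.3]
[ 299  138   43  112 4538] [518.3 204.4  82.1  94.8  33.7  -7.3] 4385
[ 368  138   48  112 4129] [525.7 263.7  82.2  94.7  33.7  -6.9] 3809
[ 159  174   43   51 1133] [504.7  91.3  96.8  36.   22.4  -5.8] 534
insert z 61.3
top stone 0.8 [355. 195.] [ 522.2 -118.2   37.4   98.8   32.2  -75.4] 135
top stone 0.49 [242. 202.] [494.7 263.5  85.2  34.5  31.9 -10.8] 55
now [520.6 203.9 198.4] [1.7997e+02 5.0000e-02 1.7296e+02] F [0.  0.3 0.3] w 84.9 t 49.55
rotvec [1.0000e-03 5.0000e-04 1.1862e+00] then shift [-311.7  -82.5    8.4]
```

{"api": "servo_tool", "payload": {"steps": [[0, [-5, -40, 0], [0, 0, 0]], [0, [-5, -40, 0], [0, 0, 0]], [0, [-5, -40, 0], [0, 0, 0]], [0, [-5, -40, 0], [0, 0, 0]], [0, [-5, -40, 0], [0, 0, 0]], [0, [-5, -40, 0], [0, 0, 0]], [0, [-5, -40, 0], [0, 0, 0]], [0, [-5, -40, 0], [0, 0, 0]], [0, [0, 0, 0], [0, 0, 0.145]], [0, [0, 0, 0], [0, 0, 0.145]]]}}

```text
time_s: 50.55
ee_pos: [520.0, -120.0, 196.5]
ee_rot: [-180.0, -0.2, 155.8]
force: [-0.2, 0.3, 0.2]
gripper_width: 91.1
gripper_force: 0.0
```

{"api": "servo_tool", "payload": {"steps": [[0, [0, 0, 2], [0, 0, 0.129]], [0, [0, 0, 2], [0, 0, 0.129]], [0, [0, 0, 2], [0, 0, 0.129]], [0, [0, 0, 2], [0, 0, 0.129]], [0, [0, 0, 2], [0, 0, 0.129]], [0, [0, 0, 0], [0, 0, 0.129]], [0, [0, 0, 0], [0, 0, 0.129]], [0, [0, 0, 0], [0, 0, 0]], [0, [0, 0, 0], [0, 0, 0]], [0, [0, 0, 0], [0, 0, 0]]]}}

```text
time_s: 51.55
ee_pos: [520.6, -118.6, 187.7]
ee_rot: [-180.0, -0.0, 104.7]
force: [-0.2, -0.6, -0.4]
gripper_width: 91.6
gripper_force: 0.0
```

```bash
python3 find.py 522 -118 w10.png
```

```text
[ 308  135   37  104 3718] [ 525.1 -116.    34.1   98.2   33.   -75.4] 3324
now [ 520.7 -118.6  187.9] [-1.7997e+02 -2.0000e-02  1.0469e+02] F [-0.3 -0.6  1.2] w 91.3 t 51.6
rotvec [ 5.00e-04 -8.00e-04 -3.14e+00] then shift [ -1.4  -4.9 147.4]
now [ 520.7 -118.6  187.9] [-1.7997e+02 -2.0000e-02  1.0469e+02] F [-0.3 -0.6  1.2] w 91.3 t 51.6
rotvec [-0.0005 -0.0003  0.0016] then shift [  1.4   4.9 147.4]
```

{"api": "servo_tool", "payload": {"steps": [[0, [1.1, 4.9, 0], [0, 0, 0.001]], [0, [0, 0, 22], [0, 0, 0]], [0, [0, 0, 22], [0, 0, 0]], [0, [0, 0, 22], [0, 0, 0]], [0, [0, 0, 22], [0, 0, 0]], [0, [0, 0, 22], [0, 0, 0]], [0, [0, 0, 22], [0, 0, 0]], [0, [0, 0, 15.5], [0, 0, 0]], [0, [0, 0, 0], [0, 0, 0]], [0, [0, 0, 0], [0, 0, 0]]]}}

```text
time_s: 52.6
ee_pos: [525.8, -116.2, 40.9]
ee_rot: [180.0, -0.0, 104.6]
force: [0.7, -1.1, 0.9]
gripper_width: 91.2
gripper_force: 0.0
```

{"api": "servo_tool", "payload": {"steps": [[255, [0, 0, 0], [0, 0, 0]], [255, [0, 0, 0], [0, 0, 0]], [255, [0, 0, 0], [0, 0, 0]], [255, [0, 0, 0], [0, 0, 0]], [255, [0, 0, 0], [0, 0, 0]], [255, [0, 0, 0], [0, 0, 0]], [255, [0, 0, 0], [0, 0, 0]], [255, [0, 0, 0], [0, 0, 0]], [255, [0, 0, 0], [0, 0, 0]], [255, [0, 0, 0], [0, 0, 0]]], "squeeze": 50}}

```text
time_s: 53.6
ee_pos: [525.2, -116.3, 40.7]
ee_rot: [-180.0, -0.0, 104.6]
force: [0.3, -0.5, 0.9]
gripper_width: 33.5
gripper_force: 50.0
```

{"api": "servo_tool", "payload": {"steps": [[255, [0, 0, -5], [0, 0, 0]], [255, [0, 0, -15], [0, 0, 0]], [255, [0, 0, -20], [0, 0, 0]], [255, [0, 0, -20], [0, 0, 0]], [255, [0, 0, -20], [0, 0, 0]], [255, [0, 0, -20], [0, 0, 0]], [255, [0, 0, -20], [0, 0, 0]], [255, [0, 0, -20], [0, 0, 0]], [255, [0, 0, -15], [0, 0, 0]], [255, [0, 0, 0], [0, 0, 0]]]}}

```text
time_s: 54.6
ee_pos: [526.3, -116.5, 197.6]
ee_rot: [179.8, 0.1, 104.6]
force: [0.5, -0.4, -3.0]
gripper_width: 33.6
gripper_force: 50.0
```

{"api": "servo_tool", "payload": {"steps": [[255, [0, 0, 0], [0, 0, -0.1326]], [255, [0, 0, 0], [0, 0, -0.1326]], [255, [0, 0, 0], [0, 0, -0.1326]], [255, [0, 0, 0], [0, 0, -0.1326]], [255, [0, 0, 0], [0, 0, -0.1326]], [255, [0, 0, 0], [0, 0, -0.1326]], [255, [0, 0, 0], [0, 0, -0.1326]], [255, [0, 0, 0], [0, 0, -0.1326]], [255, [0, 0, 0], [0, 0, -0.1326]], [255, [0, 0, 0], [0, 0, 0]]]}}

```text
time_s: 55.6
ee_pos: [524.6, -116.1, 194.3]
ee_rot: [180.0, -0.2, 172.9]
force: [-0.5, 1.0, -3.6]
gripper_width: 33.3
gripper_force: 50.0
```

{"api": "servo_tool", "payload": {"steps": [[255, [6.2, 36.7, 0], [0, 0, 0]], [255, [6.2, 36.7, 0], [0, 0, 0]], [255, [6.2, 36.7, 0], [0, 0, 0]], [255, [6.2, 36.7, 0], [0, 0, 0]], [255, [6.2, 36.7, 0], [0, 0, 0]], [255, [6.2, 36.7, 0], [0, 0, 0]], [255, [6.2, 36.7, 0], [0, 0, 0]], [255, [0, 0, 0], [0, 0, 0]], [255, [0, 0, 0], [0, 0, 0]], [255, [0, 0, 0], [0, 0, 0]]]}}

```text
time_s: 56.6
ee_pos: [513.6, 143.2, 195.2]
ee_rot: [-180.0, -0.1, 172.8]
force: [-0.5, 0.7, -2.9]
gripper_width: 33.7
gripper_force: 50.0
```

{"api": "servo_tool", "payload": {"steps": [[255, [0, 0, 0], [0, 0, 0]], [255, [0, 0, 0], [0, 0, 0]], [255, [0, 0, 0], [0, 0, 0]], [255, [0, 0, 10], [0, 0, 0]], [255, [0, 0, 15], [0, 0, 0]], [255, [0, 0, 15], [0, 0, 0]], [255, [0, 0, 15], [0, 0, 0]], [255, [0, 0, 10], [0, 0, 0]], [255, [0, 0, 0], [0, 0, 0]], [255, [0, 0, 0], [0, 0, 0]]]}}

```text
time_s: 57.6
ee_pos: [514.1, 144.0, 130.8]
ee_rot: [180.0, 0.0, 172.9]
force: [0.6, -0.5, -2.6]
gripper_width: 33.7
gripper_force: 50.0
```

```bash
python3 - <<'E'
from held import *
goto(513.6,144.2,100,173)
s=state(); p=grab('wrist'); save(p,'w11.png'); W=cloud(p); np.save('Wl.npy',W); held(W,s['ee_pos'],s['ee_rot'][2])
E
```

```text
now [514.1 144.  130.8] [1.7999e+02 1.0000e-02 1.7292e+02] F [ 0.6 -0.5 -2.6] w 33.7 t 57.6
rotvec [ 0.0001  0.0001 -0.0013] then shift [ 0.5  0.1 30.8]
end X 49.4 -> centre offset tool x -0.6 Y edges -16.3 16.7 mid 0.21 mids along [0.2  0.33] z 123.22635020898596
```

{"api": "servo_tool", "payload": {"steps": [[255, [0.6, 0.1, 3], [0, 0, -0.001]], [255, [0, 0, 6], [0, 0, 0]], [255, [0, 0, 6], [0, 0, 0]], [255, [0, 0, 4], [0, 0, 0]], [255, [0, 0, 4], [0, 0, 0]], [255, [0, 0, 3], [0, 0, 0]], [255, [0, 0, 2], [0, 0, 0]], [255, [0, 0, 2], [0, 0, 0]], [255, [0, 0, 0], [0, 0, 0]], [255, [0, 0, 0], [0, 0, 0]]]}}

```text
time_s: 58.65
ee_pos: [513.1, 144.1, 100.7]
ee_rot: [-180.0, -0.0, 173.0]
force: [-1.0, 0.7, -4.2]
gripper_width: 33.3
gripper_force: 50.0
```

{"api": "servo_tool", "payload": {"steps": [[255, [0, 0, 1.5], [0, 0, 0]], [255, [0, 0, 1.5], [0, 0, 0]], [255, [0, 0, 1.5], [0, 0, 0]], [255, [0, 0, 1.5], [0, 0, 0]], [255, [0, 0, 1.5], [0, 0, 0]], [255, [0, 0, 1.5], [0, 0, 0]], [255, [0, 0, 1.5], [0, 0, 0]], [255, [0, 0, 1.5], [0, 0, 0]], [255, [0, 0, 0.5], [0, 0, 0]], [255, [0, 0, 0], [0, 0, 0]]]}}

```text
time_s: 59.65
ee_pos: [513.1, 144.2, 88.7]
ee_rot: [180.0, -0.0, 173.0]
force: [-3.9, 1.1, 5.4]
gripper_width: 33.6
gripper_force: 50.0
```

{"api": "servo_tool", "payload": {"steps": [[132, [0, 0, 0], [0, 0, 0]], [132, [0, 0, 0], [0, 0, 0]], [132, [0, 0, 0], [0, 0, 0]], [132, [0, 0, -2], [0, 0, 0]], [132, [0, 0, -18], [0, 0, 0]], [132, [0, 0, -20], [0, 0, 0]], [0, [0, 0, -20], [0, 0, 0]], [0, [0, 0, -20], [0, 0, 0]], [0, [0, 0, -20], [0, 0, 0]], [0, [0, 0, -20], [0, 0, 0]]]}}

```text
time_s: 60.65
ee_pos: [513.4, 144.1, 209.2]
ee_rot: [180.0, 0.0, 173.0]
force: [0.6, -0.9, 0.3]
gripper_width: 73.4
gripper_force: 0.0
```

{"api": "servo_tool", "payload": {"steps": [[0, [0, 0, -5], [0, 0, 0]], [0, [0, 0, -10], [0, 0, 0]], [0, [0, 0, -10], [0, 0, 0]], [0, [0, 0, -10], [0, 0, 0]], [0, [0, 0, -10], [0, 0, 0]], [0, [0, 0, -10], [0, 0, 0]], [0, [0, 0, 0], [0, 0, 0]], [0, [0, 0, 0], [0, 0, 0]], [0, [0, 0, 0], [0, 0, 0]], [0, [0, 0, 0], [0, 0, 0]]]}}

```text
time_s: 61.65
ee_pos: [513.0, 144.1, 262.7]
ee_rot: [-180.0, -0.1, 173.0]
force: [-0.1, 0.0, -0.5]
gripper_width: 91.5
gripper_force: 0.0
```

```bash
python3 tops.py; python3 -c "
from h import *
p=grab('wrist'); save(p,'w12.png')
q=grab('scene'); W=cloud(q); save(q,'scene2.png')
for t in ['clamp','stone0']:
  for o in outline_of(q,t)[:5]: print(t,round(o['confidence'],2),np.round(o['at']),*top(W,o['pixels'],3))
"
```

```text
now [513.  144.1 262.7] [-1.7998e+02 -6.0000e-02  1.7299e+02] F [-0.1  0.  -0.5] w 91.5 t 61.65
rotvec [-0.0003 -0.0011 -0.0002] then shift [  64.  -233.6  112.7]
[ 361  133   39   97 3295] [520.2 204.1  82.3  98.5  33.8  -7.3] 3097
[ 304  134   35   96 3182] [513.  144.6  82.2  98.7  33.7  -7.1] 3089
[ 417  134   44   96 3357] [527.7 263.4  82.3  98.8  33.8  -7.1] 3043
[254 163  26  41 521] [504.8  91.2  96.9  35.   21.7  -8.3] 329
insert z 61.38
top stone 0.62 [260. 202.] [491.2 203.9  86.9  39.   31.   -7.4] 40
top stone 0.58 [273. 207.] [482.3 155.5  84.   33.8  10.4  -0.6] 22
top stone 0.55 [245. 199.] [496.7 254.3  86.7  31.6  13.1  13.9] 19
clamp 0.69 [204. 249.] [ 561.6 -316.1   80.7  135.2  113.3   67.9] 1407
clamp 0.17 [381. 198.] [515.2 143.1  85.1  96.5  33.2  -7.4] 287
stone0 0.96 [399. 200.] [522.1 203.   85.3  97.6  32.4  -7. ] 270
stone0 0.79 [422. 199.] [528.9 260.5  85.1  97.6  30.9  -7.9] 257
stone0 0.72 [380. 201.] [515.2 143.1  85.1  96.5  33.2  -7.4] 288
```

View pics/scene2.png

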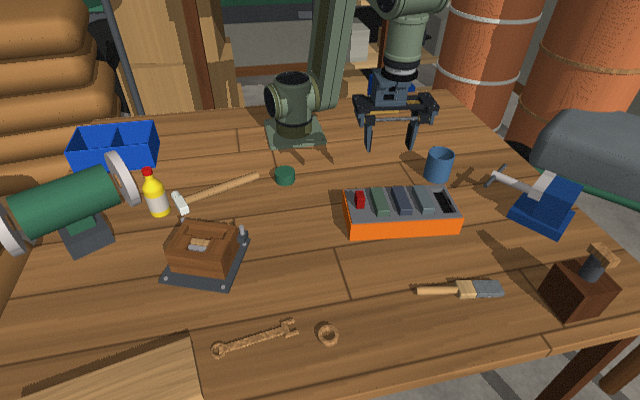

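The scene view shows the case with the red head at px (360,199) and the three stones seated at (379,201), (401,201) and (424,200). The clamp is on its plate at (205,250), the bottle and mug are upright, and no other stone is on the bench. I check the head height once more and hand in.

```bash
python3 -c "
from h import *
W=np.load('Wl.npy'); m=(abs(W[:,:,0]-505)<22)&(abs(W[:,:,1]-91)<16)&(W[:,:,2]>85)&(W[:,:,2]<125)
z=np.percentile(W[m][:,2],[50,80,95]); print(z)
if z[1]<100.5: print(ticket.job_done())
"
```

```text
[96.96306599 97.64743665 98.19464965]
the job is handed in; nothing more can be done
None
```

The job is handed in: the last images show stones 0, 1 and 3 (stone2 was absent) and the wedge home in the case, the clamp on its plate, and bottle and mug upright; no verdict was returned.

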